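# Gauge the sample pots and log the check

### The job

Swing the gauge's brace out until it seats in its end detent, then stand every sample pot in a pocket of the gauge, one to a pocket, let go of them, and with all of them in it press the logger's key just until it clicks, no further, and let it come back up. Then sort the pots: those that went all the way down in their pocket into the rectangular tray, those that stayed standing high on the ledge into the round dish. Leave the marker, tape roll, tube rack and slide box alone, and the brace out.

Things in the scene. Friction and masses are not known exactly. Their poses are not given: they have to be found in the camera images.
- gauge: Go/no-go gauge, fixed: aluminium block 66 x 182 mm, 40 mm high; origin at the centre of its underside, z up. Three pockets in a row along its y, 58 mm apart. Each: a square recess 44 mm wide from the top down to a ledge at 26 mm, and in the ledge a square hole 33 mm wide down to a floor at 8 mm. A pot that fits goes down to that floor; one that does not stands on the ledge.
- pocket_a (a point): Centre of the first pocket, at ledge height (26 mm above the bench); the one at the gauge's +y end, next to the brace's hinge.
- pocket_b (a point): Centre of the middle pocket, at ledge height.
- pocket_c (a point): Centre of the third pocket, at ledge height, at the gauge's -y end.
- brace (a joint): Angle of the gauge's steel brace (rad): 0 folded along the gauge's +x side, pointing to the gauge's -y; swings level, anticlockwise from above, to 1.5 in its end detent, pointing to the gauge's +x. Over-centre hinge: it resists and swings back (up to 0.13 N m) until about 1.05, then snaps home by itself. Seated above 1.42.
- brace_post (a point): On the axis of the upright round steel post (14 mm diameter, from the brace at 22 mm up to 82 mm above the bench) near the brace's free end, at 68 mm height: where to grip or push it.
- brace_hinge (a point): On the brace's vertical hinge axis, at 68 mm height; the post's axis is 110 mm from it.
- log_key_top (a point): Centre of the top of the logger's only key, a round grey dome key 30 mm across standing 12 mm proud of a white box (100 x 130 mm, 22 mm high, fixed to the bench) with a dark display. Top 34 mm above the bench when up.
- log_key (a joint): How far the key is pressed down (m), 0 up. Tactile dome: the force rises to about 5 N at 2 mm, then drops (the click) to about 1.7 N at 5 mm and rises again (5 N at 6.5 mm) towards the stop at 8.5 mm. The click is registered past 2.5 mm; pressing beyond 6.5 mm overstrains the dome. It springs back when let go.
- tray: Rectangular open blue plastic tray, outside 160 mm (its x) by 100 mm (its y), 25 mm high, walls and floor 5 mm, fixed. Origin: centre of its underside. For the pots that fit.
- dish: Round open steel dish, 130 mm across the rim and 116 mm at the foot, 24 mm high, wall 4 mm, floor 5 mm, fixed. Origin: centre of its underside. For the pots that do not fit.
- pot_a: One of the white sample pots (two or three are there, else None), standing on the bench: 64 mm high, about 130 g. Grey cap 42 mm diameter from 42 to 64 mm height, white barrel 38 mm from 24 to 42 mm, below it a heavy steel foot, slim (30 mm) or wide (40 mm); from above all look alike. Origin: centre of the underside; z along the pot towards the cap.
- pot_b: One of the white sample pots (two or three are there, else None), standing on the bench: 64 mm high, about 130 g. Grey cap 42 mm diameter from 42 to 64 mm height, white barrel 38 mm from 24 to 42 mm, below it a heavy steel foot, slim (30 mm) or wide (40 mm); from above all look alike. Origin: centre of the underside; z along the pot towards the cap.
- pot_c: One of the white sample pots (two or three are there, else None), standing on the bench: 64 mm high, about 130 g. Grey cap 42 mm diameter from 42 to 64 mm height, white barrel 38 mm from 24 to 42 mm, below it a heavy steel foot, slim (30 mm) or wide (40 mm); from above all look alike. Origin: centre of the underside; z along the pot towards the cap.
- pot_d: One of the white sample pots (two or three are there, else None), standing on the bench: 64 mm high, about 130 g. Grey cap 42 mm diameter from 42 to 64 mm height, white barrel 38 mm from 24 to 42 mm, below it a heavy steel foot, slim (30 mm) or wide (40 mm); from above all look alike. Origin: centre of the underside; z along the pot towards the cap.
- pot_e: One of the white sample pots (two or three are there, else None), standing on the bench: 64 mm high, about 130 g. Grey cap 42 mm diameter from 42 to 64 mm height, white barrel 38 mm from 24 to 42 mm, below it a heavy steel foot, slim (30 mm) or wide (40 mm); from above all look alike. Origin: centre of the underside; z along the pot towards the cap.
- marker: Black marker pen lying on the bench, 120 mm long, 14 mm thick; leave it alone. Origin under its middle.
- tape_roll: Roll of clear tape lying flat, 84 mm across, 22 mm high; leave it alone. Origin: centre of its underside.
- tube_rack: Empty blue tube rack, 100 x 200 x 50 mm; leave it alone. Origin: centre of its underside.
- slide_box: Cardboard box of slides, 70 x 100 x 40 mm; leave it alone. Origin: centre of its underside.
Not all that is in view belongs to the job. What is shaped like the pot_a but pink or red is not meant.

How it is judged:
By the outcome, as a careful person would: the job done as asked, in the order asked, and still so for the second after the job is handed in, with the robot touching nothing.
Of pot_a, pot_b, pot_c, pot_d, pot_e only 2 to 3 are there at a start; the rules pass over those that are not, and their reading is None.
At some moment in a run one of pot_a, pot_b, pot_c, pot_d, pot_e may be knocked a few centimetres aside while the robot is not near it.
It also fails if it takes over 210 s, if anything falls off the work surface, if the arm or the gripper's body presses on something with over 40 N, if the wrist force passes 120 N, or if a joint passes its speed limit or range.

### The arm

A 7-joint arm with a two-finger parallel gripper is mounted at the origin on the work surface. World frame = base frame: x ahead of the robot, y to its left, z up, the work surface at z = 0. Lengths are in m, angles in rad, forces in N, time in s.
With the tool pointing down it reaches from about 0.425 to 0.875 m from the base axis. Payload 4.7 kg.
Tool frame: the origin (TCP) lies at the centre of the arm's flange, where the gripper is bolted on; the fingertips stand 173 mm ahead of it and the grasp point (between the pads) lies 155 mm ahead of it; z points along the fingers, y is the line along which they close (so a half turn about z gives the same grasp; the last joint's range is limited). The gripper opens to 85 mm and grips with 20 to 120 N. Pads are 22 mm wide; open, the fingers measure 114 mm over their backs; the gripper's body (76 mm by 85 mm) begins 54 mm behind the grasp point. The pads swing forward as they close: fully open they stand 13 mm farther back than shut.
Start: joints at [1.244, 0.321, -0.07, 1.45, 0.023, 1.371, -0.057], TCP at [0.217, -0.613, 0.405] pointing down, gripper open.
Joint ranges: [-2.86, 2.86], [-0.3, 2.09], [-1.38, 1.24], [0.06, 2.45], [-1.56, 4.7], [0.09, 2.05], [-2.69, 2.69]. Speed limits (rad/s): [2.57, 2.57, 3.14, 3.14, 3.14, 3.14, 3.14].

### API

Orientations are given as a 3x3 rotation matrix whose columns are the frame's x, y, z axes.
In Python, from workcell import * gives the robot as it stands.
- The arm moves only by the shell command python3 -m creep 'ROWS' [FORCE]. ROWS is JSON, a list of rows, each an object with "grip": the opening, from 0 (shut) to 1 (fully open); "offset": the shift along the tool's x, y, z in units of 250 mm (1.0 is 250 mm), a list of three; "rotation": the turn, a rotation vector about the tool's x, y, z in units of pi rad (1.0 is pi rad), a list of three. In form: [{"grip": grip, "offset": [x, y, z], "rotation": [rx, ry, rz]}, ...]. A call has exactly 5 rows; each row shifts and turns the commanded pose from where the row before left it, along the tool's axes as they then stand; what a row does not reach is not made up. A row lasts 1/12 s, in which the tool goes at most 41.7 mm and 7.16 degrees, less where a joint would pass 70% of its speed; a pose out of reach is approached as far as the arm can. A call with a number of a shift or a turn outside -1 to 1 is refused whole. A call with a gripper value outside its range is refused whole. The fingers move at their own pace and stop on an object; FORCE is the grip in N (left out, the last holds). Time passes only in rows, so rows that do not move let the fingers close, or fill a call up. It gives the time, the measured TCP pose, the force, the opening and the grip force at its end, in the units of the state.
- state(): the state, without advancing time (a new reading comes with each control period).
- grab_frame(name): name is "scene" or "top" or "wrist"; returns the picture (400x640x3 uint8, red, green, blue); there is no depth.
- get_calibration(name): a dict with "mtx" (3x3 intrinsics, pixels), "D" ([k1, k2, p1, p2, k3] as OpenCV has them; the pictures are not rectified), "R" (3x3) and "t" (3): a world point X has camera coordinates R X + t. Camera axes: x right, y down, z forward; pixel columns grow to the right and rows downward; lengths in m; the calibration is good to about 2 mm. A picture is of the moment at which its call begins: read the wrist's pose just before it. get_calibration takes no time and is no camera call; for the wrist camera it gives the pose at the moment of the call.
- job_done(): hands the job in; it is judged then, once.
The state is a dict: "time": time; "qpos": joint angles; "qvel": joint speeds; "joint_efforts": joint torques, N m; "ee_pos": TCP position; "orientation": TCP orientation; "force": force on the tool from outside, world axes, zero at the start; "ft_torque": the same for the moment, N m; "gripper_width": finger opening in m; "finger_force": force on a finger pad.
Only numpy, scipy, OpenCV 4.12 (cv2) and the standard library are available. Lean on these libraries where they do the work, as an engineer would, in place of code of your own. Each camera call takes 0.05 s, during which the arm holds its last target. There are 200 camera calls.

## Working session

There is one attempt and no reset: what is moved stays moved. The work goes in short steps, Python scripts to look and compute and a shell command to move; the robot and the scene stay as the last step left them, time stands still between calls to the robot, and variables do not carry over. Pictures are saved under pics/ and viewed, at most 14 in all, crops included, and the job is handed in when it is done.

```bash
mkdir -p pics; ls; python3 - <<'E'
from workcell import *
import cv2,numpy as np
s=state();print({k:np.round(v,3).tolist() for k,v in s.items()})
for n in("scene","top"):
    cv2.imwrite(f"pics/{n}0.png",grab_frame(n)[:,:,::-1]);c=get_calibration(n);print(n,np.round(c["mtx"],1).tolist(),np.round(c["R"],3).tolist(),np.round(c["t"],3),c["D"])
E
```

```text
pics
{'time': 0.0, 'qpos': [1.244, 0.322, -0.07, 1.452, 0.023, 1.371, -0.057], 'qvel': [-0.0, -0.001, -0.002, 0.001, -0.0, 0.001, -0.001], 'joint_efforts': [0.0, -49.359, -0.382, -31.434, 0.013, 0.011, 0.0], 'ee_pos': [0.217, -0.612, 0.404], 'orientation': [[0.942, 0.334, -0.001], [0.334, -0.942, 0.002], [-0.0, -0.002, -1.0]], 'force': [-0.287, -0.309, -0.726], 'ft_torque': [0.041, -0.011, -0.038], 'finger_force': 0.0, 'gripper_width': 0.085}
scene [[454.9, 0.0, 319.2], [0.0, 454.9, 203.9], [0.0, 0.0, 1.0]] [[-0.289, 0.957, -0.013], [0.66, 0.189, -0.727], [-0.694, -0.219, -0.686]] [ 0.163 -0.34   1.588] [-0.04881  0.       0.       0.       0.     ]
top [[471.2, 0.0, 316.0], [0.0, 471.2, 200.6], [0.0, 0.0, 1.0]] [[-0.004, -1.0, 0.017], [-0.984, 0.001, -0.177], [0.177, -0.018, -0.984]] [-0.015  0.62   1.365] [-0.10909067  0.          0.          0.          0.        ]
```

View pics/top0.png

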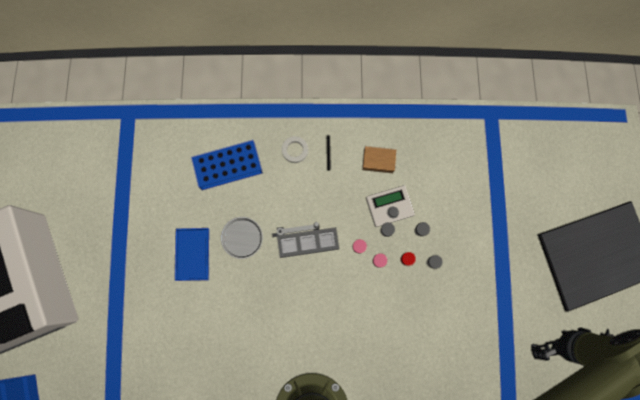

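View pics/scene0.png

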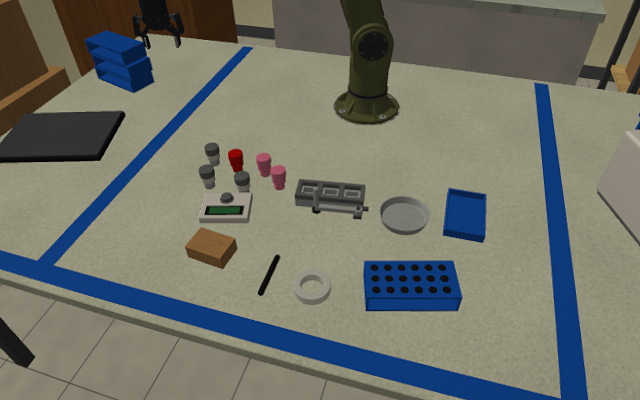

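The top view shows:
- **Grey caps (pot candidates):** (387,229), (422,229) and (435,262).
- **Could be taken for a pot:** the grey logger key at (393,212), which sits on the white box, pink pots at (360,246) and (380,260), and a red one at (408,258).
- **Gauge:** (308,242), with its brace on the far (+x) side, hinge on the left at about (277,234) and post near (316,226).
- **Dish and tray:** (241,238) and (192,254).

I'll measure these and check with one close crop.

```bash
cat > h.py <<'E'
from workcell import *
import cv2,numpy as np
def ray(c,uv):
    p=cv2.undistortPoints(np.array([[uv]],float),np.array(c["mtx"]),np.array(c["D"],float))[0,0]
    R=np.array(c["R"]);t=np.array(c["t"])
    return -R.T@t, R.T@np.array([p[0],p[1],1.])
def onz(c,uv,z):
    o,d=ray(c,uv);return o+d*(z-o[2])/d[2]
def blobs(m,amin=30):
    n,l,st,ce=cv2.connectedComponentsWithStats(m.astype(np.uint8),connectivity=4)
    return [(ce[i].round(2),st[i]) for i in range(1,n) if st[i,4]>=amin]
E
python3 - <<'E'
from h import *
im=cv2.imread("pics/top0.png");c=get_calibration("top")
hsv=cv2.cvtColor(im,cv2.COLOR_BGR2HSV);H,S,V=[hsv[...,i].astype(int) for i in range(3)]
roi=np.zeros(H.shape,bool);roi[190:285,340:450]=1
print("caps");
for ce,st in blobs(roi&(V<115)&(S<60)): print(ce,st,onz(c,ce,.064).round(4),onz(c,ce,.034).round(4))
roi[:]=0;roi[180:320,150:225]=1
m=roi&(S>150)&(H>95)&(H<125)
for ce,st in blobs(m,300): 
    r=cv2.minAreaRect(cv2.findContours(m.astype(np.uint8),0,2)[0][0]);print("tray",ce,st,[onz(c,p,.025).round(3) for p in cv2.boxPoints(r)])
cv2.imwrite("pics/crop1.png",cv2.resize(im[185:285,215:445],None,fx=3.4,fy=3.4,interpolation=cv2.INTER_CUBIC))
print(im[241,308],im[225,300],im[229,422],im[250,300],im[260,310])
E
```

```text
caps
[375.33 202.33] [372 197  10  11  30] [ 0.6127 -0.1949  0.064 ] [ 0.6179 -0.1993  0.034 ]
[392.5 212. ] [388 207  10  11  92] [ 0.5831 -0.246   0.064 ] [ 0.5878 -0.2515  0.034 ]
[421.53 229.02] [414 222  15  14 159] [ 0.5313 -0.3321  0.064 ] [ 0.5348 -0.3395  0.034 ]
[386.82 229.34] [380 223  15  14 155] [ 0.5309 -0.2272  0.064 ] [ 0.5344 -0.2323  0.034 ]
[434.05 261.59] [426 255  16  14 162] [ 0.4339 -0.366   0.064 ] [ 0.4353 -0.3741  0.034 ]
tray [191.5  254.03] [ 175  229   33   51 1630] [array([0.537, 0.415, 0.025]), array([0.537, 0.316, 0.025]), array([0.386, 0.311, 0.025]), array([0.386, 0.409, 0.025])]
[155 158 160] [148 169 172] [86 89 90] [89 92 93] [147 169 173]
```

View pics/crop1.png

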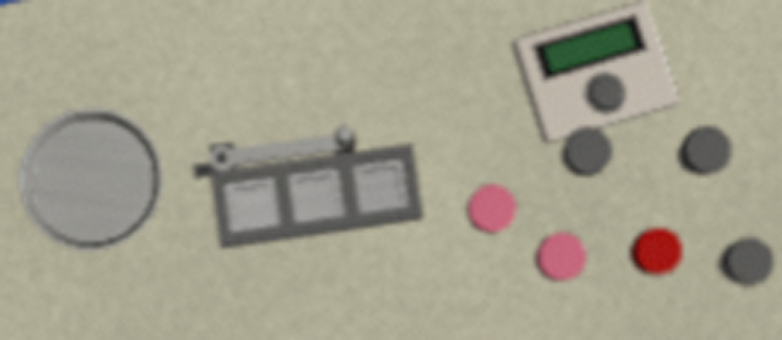

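The crop confirms the choice. There are three grey pots, the key sits on the white box, and the pink and red ones are distractors. The crop also gives the gauge outline, hinge (222,156) and post (345,139).

```bash
python3 - <<'E'
from h import *
im=cv2.imread("pics/top0.png");c=get_calibration("top")
f=lambda u,v,z:onz(c,(215+u/3.4,185+v/3.4),z).round(4)
for n,u,v,z in [("g1",222,246,.04),("g2",421,217,.04),("g3",411,146,.04),("g4",211,174,.04),("hinge",222,156,.035),("post",345,138,.082),("pa",252,205,.03),("pb",317,195,.03),("pc",381,186,.03),("dish",90,179,.024)]: print(n,f(u,v,z))
V=cv2.cvtColor(im,cv2.COLOR_BGR2GRAY)
roi=np.zeros(V.shape,bool);roi[222:262,270:345]=1
cn=max(cv2.findContours((roi&(V<125)).astype(np.uint8),0,2)[0],key=cv2.contourArea)
r=cv2.minAreaRect(cn);print([onz(c,p,.04).round(3).tolist() for p in cv2.boxPoints(r)])
# scene cam
print(get_calibration("wrist"))
E
```

```text
g1 [0.4504 0.0904 0.04  ]
g2 [ 0.4754 -0.0848  0.04  ]
g3 [ 0.5385 -0.0767  0.04  ]
g4 [0.5139 0.1006 0.04  ]
hinge [0.5305 0.0913 0.035 ]
post [ 0.5405 -0.0173  0.082 ]
pa [0.4873 0.0646 0.03  ]
pb [0.496  0.0069 0.03  ]
pc [ 0.5039 -0.0501  0.03  ]
dish [0.5111 0.2099 0.024 ]
[[0.532, 0.119, 0.04], [0.56, -0.074, 0.04], [0.475, -0.085, 0.04], [0.448, 0.105, 0.04]]
{'mtx': array([[325.38369334,   0.        , 323.02815734],
       [  0.        , 325.38369334, 198.85813775],
       [  0.        ,   0.        ,   1.        ]]), 'D': array([-0.01053299,  0.        ,  0.        ,  0.        ,  0.        ]), 'R': array([[ 0.33377869, -0.94264991, -0.00171086],
       [-0.90530686, -0.3210608 ,  0.27809972],
       [-0.26269997, -0.09127491, -0.96055068]]), 't': array([-0.6495176 , -0.03576044,  0.37936938])}
```

```bash
for i in 1 2 3; do python3 -m creep '[{"grip":0.4,"offset":[0,0,0],"rotation":[0,0,-0.029]},{"grip":0.4,"offset":[0,0,0],"rotation":[0,0,-0.029]},{"grip":0.4,"offset":[0,0,0],"rotation":[0,0,-0.029]},{"grip":0.4,"offset":[0,0,0],"rotation":[0,0,-0.029]},{"grip":0.4,"offset":[0,0,0],"rotation":[0,0,-0.029]}]' 20; done
```

```text
time: 0.52
ee_pos: [0.2172, -0.6125, 0.4041]
orientation: [[0.696, 0.718, -0.0], [0.718, -0.696, 0.001], [0.0, -0.001, -1.0]]
force: [-0.5, 0.2, 0.3]
gripper_width: 0.0341
finger_force: 0.0
time: 0.93
ee_pos: [0.2172, -0.6125, 0.404]
orientation: [[0.309, 0.951, -0.0], [0.951, -0.309, 0.001], [0.001, -0.001, -1.0]]
force: [0.2, -0.2, -0.0]
gripper_width: 0.034
finger_force: 0.0
time: 1.35
ee_pos: [0.2171, -0.6125, 0.4041]
orientation: [[-0.141, 0.99, -0.0], [0.99, 0.141, 0.001], [0.001, -0.0, -1.0]]
force: [0.4, -0.2, 0.9]
gripper_width: 0.0343
finger_force: 0.0
```

```bash
for i in 1 2 3 4; do python3 -m creep '[{"grip":0.4,"offset":[0.1085,0.0784,0],"rotation":[0,0,0]},{"grip":0.4,"offset":[0.1085,0.0784,0],"rotation":[0,0,0]},{"grip":0.4,"offset":[0.1085,0.0784,0],"rotation":[0,0,0]},{"grip":0.4,"offset":[0.1085,0.0784,0],"rotation":[0,0,0]},{"grip":0.4,"offset":[0.1085,0.0784,0],"rotation":[0,0,0]}]' | grep ee_pos; done
cat >> h.py <<'E'
def snap(name,fn):
    c=get_calibration(name);im=grab_frame(name);cv2.imwrite(f"pics/{fn}.png",im[:,:,::-1]);np.savez(f"pics/{fn}.npz",mtx=c["mtx"],D=c["D"],R=c["R"],t=c["t"])
    return c,im
def go(target,pos=None,R=None):
    "tool-axis offset in units to move TCP to target"
    s=state();return (np.array(s["orientation"]).T@(np.array(target)-np.array(s["ee_pos"]))/.25).round(4)
E
python3 - <<'E'
from h import *
c,im=snap("wrist","w1");print(state()["ee_pos"],state()["qpos"])
E
```

```text
ee_pos: [0.2963, -0.4633, 0.4042]
ee_pos: [0.3748, -0.3155, 0.4044]
ee_pos: [0.4534, -0.1678, 0.4045]
ee_pos: [0.532, -0.0204, 0.4045]
[ 0.53372623 -0.01323978  0.40490427] [ 0.74277591  0.13605576 -0.82562214  1.71648035  0.09738751  1.33026575
  0.04359663]
```

View pics/w1.png

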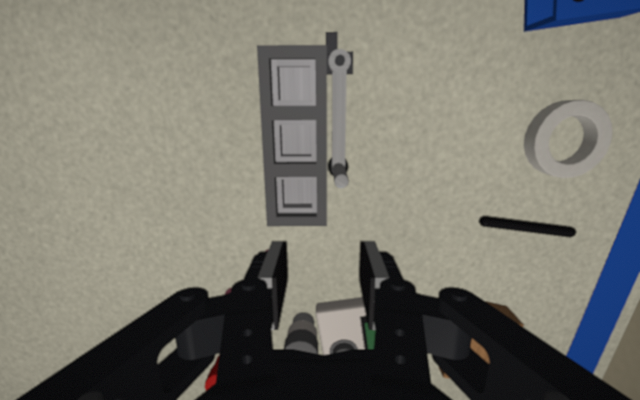

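The wrist picture shows the gauge clearly, with corners near (259,46), (327,46), (327,225) and (268,225). The hinge is at (340,60), the post top at (341,181), and the logger at (345,325) is partly hidden by the fingers.

```bash
python3 - <<'E'
from h import *
c=np.load("pics/w1.npz")
im=cv2.imread("pics/w1.png");V=cv2.cvtColor(im,cv2.COLOR_BGR2GRAY)
roi=np.zeros(V.shape,bool);roi[38:232,250:326]=1
m=(roi&(V<125)).astype(np.uint8)
cn=max(cv2.findContours(m,0,2)[0],key=cv2.contourArea)
ap=cv2.approxPolyDP(cn,5,True)[:,0];print(ap.tolist(),[onz(c,p,.04)[:2].round(4).tolist() for p in ap])
# floor hole+recess outline: bright pockets: contour on top edge
hs,hi=cv2.findContours(m,cv2.RETR_CCOMP,2)
for h_ in hs:
    if 800<cv2.contourArea(h_)<4000:
        b=cv2.boundingRect(h_);p=[onz(c,(b[0]+dx*b[2]-.5,b[1]+dy*b[3]-.5),.04)[:2] for dx,dy in((0,0),(1,0),(1,1),(0,1))]
        print("pocket",b,np.mean(p,0).round(4),np.linalg.norm(p[0]-p[1]).round(4),np.linalg.norm(p[2]-p[1]).round(4))
for n,uv,z in(("post",(341,181),.082),("postbase",(338,163),.022),("hinge",(340,60),.035)):print(n,onz(c,uv,z).round(4))
print(state()["ee_pos"],state()["orientation"])
E
```

```text
[[325, 38], [324, 45], [257, 45], [269, 226], [325, 225]] [[0.5164, 0.109], [0.5163, 0.1029], [0.4538, 0.0944], [0.4814, -0.0854], [0.542, -0.076]]
pocket (276, 176, 41, 37) [ 0.5066 -0.0456] 0.0429 0.0408
pocket (274, 119, 43, 43) [0.4992 0.0107] 0.0429 0.0433
pocket (271, 59, 46, 48) [0.4916 0.0654] 0.0438 0.044
post [ 0.5483 -0.0155  0.082 ]
postbase [ 0.5472 -0.0093  0.022 ]
hinge [0.5334 0.0926 0.035 ]
[ 0.53372623 -0.01323978  0.40490427] [[-0.14425729  0.98953584  0.00294229]
 [ 0.98952736  0.14423962  0.00552534]
 [ 0.00504313  0.00370855 -0.99998041]]
```

```bash
python3 -m creep '[{"grip":0.4,"offset":[0,0,0],"rotation":[0,0,0]},{"grip":0.4,"offset":[0,0,0],"rotation":[0,0,0]},{"grip":0.4,"offset":[0,0,0],"rotation":[0,0,0]},{"grip":0.4,"offset":[0,0,0],"rotation":[0,0,0]},{"grip":0.4,"offset":[0,0,0],"rotation":[0,0,0]}]' 
python3 - <<'E'
from h import *
c,im=snap("wrist","w2")
V=cv2.cvtColor(im,cv2.COLOR_RGB2GRAY)
roi=np.zeros(V.shape,bool);roi[30:240,245:328]=1
m=(roi&(V<125)).astype(np.uint8)
for h_ in cv2.findContours(m,cv2.RETR_CCOMP,2)[0]:
    if 800<cv2.contourArea(h_)<4000:
        b=cv2.boundingRect(h_);p=[onz(c,(b[0]+dx*b[2]-.5,b[1]+dy*b[3]-.5),.04)[:2] for dx,dy in((0,0),(1,0),(1,1),(0,1))]
        print("pocket",b,np.mean(p,0).round(4),np.linalg.norm(p[0]-p[1]).round(4),np.linalg.norm(p[2]-p[1]).round(4))
roi[:]=0;roi[20:210,325:365]=1
b=max(cv2.findContours((roi&(V>118)&(V<150)).astype(np.uint8),0,2)[0],key=cv2.contourArea);print(cv2.boundingRect(b))
print(go([.545,-.016,.222]))
E
```

```text
time: 3.48
ee_pos: [0.5314, -0.0232, 0.4046]
orientation: [[-0.134, 0.991, -0.0], [0.991, 0.134, -0.001], [-0.001, -0.0, -1.0]]
force: [-0.2, -0.6, 0.2]
gripper_width: 0.0343
finger_force: 0.0
pocket (277, 174, 41, 37) [ 0.5068 -0.0462] 0.0429 0.0407
pocket (274, 117, 44, 43) [0.499  0.0099] 0.0439 0.0431
pocket (272, 56, 46, 48) [0.4918 0.0654] 0.0437 0.0438
(325, 20, 37, 142)
[0.0209 0.0577 0.7306]
```

```bash
python3 -m creep '[{"grip":0.4,"offset":[0.02,0.06,0.12],"rotation":[0,0,0]},{"grip":0.4,"offset":[0,0,0.12],"rotation":[0,0,0]},{"grip":0.4,"offset":[0,0,0.12],"rotation":[0,0,0]},{"grip":0.4,"offset":[0,0,0],"rotation":[0,0,0]},{"grip":0.4,"offset":[0,0,0],"rotation":[0,0,0]}]' 
python3 - <<'E'
from h import *
c,im=snap("wrist","w3")
E
```

```text
time: 3.95
ee_pos: [0.5453, -0.0155, 0.3138]
orientation: [[-0.135, 0.991, -0.003], [0.991, 0.135, 0.0], [0.001, -0.003, -1.0]]
force: [-0.2, -0.0, 0.5]
gripper_width: 0.0342
finger_force: 0.0
```

View pics/w3.png

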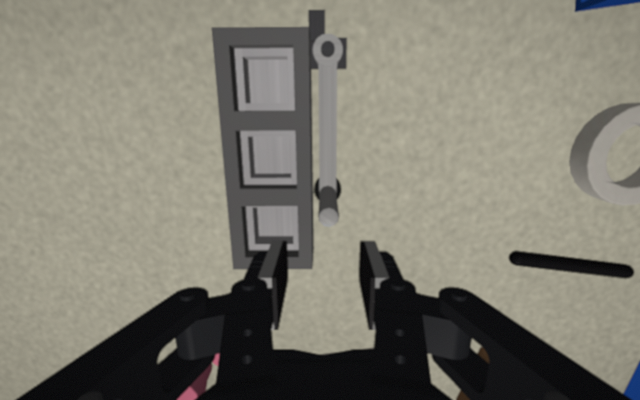

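The post top is at (329,217), in line with the middle of the finger gap (column 324). I'll descend around it.

```bash
python3 - <<'E'
from h import *
c=np.load("pics/w3.npz");print(onz(c,(329,217),.082),onz(c,(327,49),.035))
E
python3 -m creep '[{"grip":0.4,"offset":[0,0,0.09],"rotation":[0,0,0]},{"grip":0.4,"offset":[0,0.004,0.09],"rotation":[0,0,0]},{"grip":0.4,"offset":[0,0,0.09],"rotation":[0,0,0]},{"grip":0.4,"offset":[0,0,0.095],"rotation":[0,0,0]},{"grip":0.4,"offset":[0,0,0],"rotation":[0,0,0]}]'
```

```text
[ 0.548762   -0.01517608  0.082     ] [0.53289078 0.09207927 0.035     ]
time: 4.42
ee_pos: [0.5461, -0.0154, 0.2219]
orientation: [[-0.135, 0.991, -0.004], [0.991, 0.135, 0.0], [0.001, -0.003, -1.0]]
force: [-0.9, -0.3, -0.1]
gripper_width: 0.0343
finger_force: 0.0
```

```bash
for i in 1 2 3 4 5; do python3 -m creep '[{"grip":0.4,"offset":[0.0009,0.0276,0],"rotation":[0,0,-0.02]},{"grip":0.4,"offset":[0.0009,0.0276,0],"rotation":[0,0,-0.02]},{"grip":0.4,"offset":[0.0009,0.0276,0],"rotation":[0,0,-0.02]},{"grip":0.4,"offset":[0.0009,0.0276,0],"rotation":[0,0,-0.02]},{"grip":0.4,"offset":[0.0009,0.0276,0],"rotation":[0,0,-0.02]}]' | egrep 'ee_pos|force:'; done
python3 -c "
from h import *
snap('scene','s2')
im=cv2.imread('pics/s2.png')[150:260,230:510];cv2.imwrite('pics/s2c.png',cv2.resize(im,None,fx=2.8,fy=2.8))"
```

```text
ee_pos: [0.5812, -0.0051, 0.2267]
force: [-0.8, -0.4, -1.1]
finger_force: 0.4
ee_pos: [0.6092, 0.0145, 0.2266]
force: [-2.0, 0.3, -0.3]
finger_force: 0.6
ee_pos: [0.63, 0.0417, 0.2267]
force: [-0.9, -0.3, -0.2]
finger_force: 0.4
ee_pos: [0.6415, 0.0744, 0.2269]
force: [0.2, -0.4, 0.4]
finger_force: 0.0
ee_pos: [0.6422, 0.1088, 0.227]
force: [0.4, -0.6, -0.1]
finger_force: 0.0
```

View pics/s2c.png

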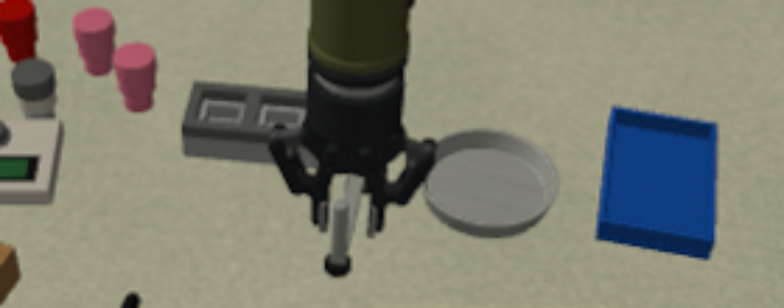

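The post stands between the fingers with the brace pointing to +x. I'll lift off and check the angle from the wrist camera.

```bash
python3 -m creep '[{"grip":0.4,"offset":[0,0,-0.14],"rotation":[0,0,0]},{"grip":0.4,"offset":[0,0,-0.14],"rotation":[0,0,0]},{"grip":0.4,"offset":[0,0,-0.14],"rotation":[0,0,0]},{"grip":0.4,"offset":[0,0,-0.14],"rotation":[0,0,0]},{"grip":0.7,"offset":[0,0,0],"rotation":[0,0,0]}]' | grep ee_pos
python3 -m creep '[{"grip":0.7,"offset":[0,0,0],"rotation":[0,0,0.038]},{"grip":0.7,"offset":[0,0,0],"rotation":[0,0,0.038]},{"grip":0.7,"offset":[0,0,0],"rotation":[0,0,0.038]},{"grip":0.7,"offset":[0,0,0],"rotation":[0,0,0.038]},{"grip":0.7,"offset":[0,0,0],"rotation":[0,0,0.038]}]' | grep ee_pos
python3 - <<'E'
from h import *
snap("top","t2");im=cv2.imread("pics/t2.png");cv2.imwrite("pics/t2c.png",cv2.resize(im[185:285,215:445],None,fx=3.4,fy=3.4,interpolation=cv2.INTER_CUBIC))
E
```

```text
ee_pos: [0.6424, 0.1103, 0.3742]
ee_pos: [0.641, 0.1087, 0.3661]
```

View pics/t2c.png

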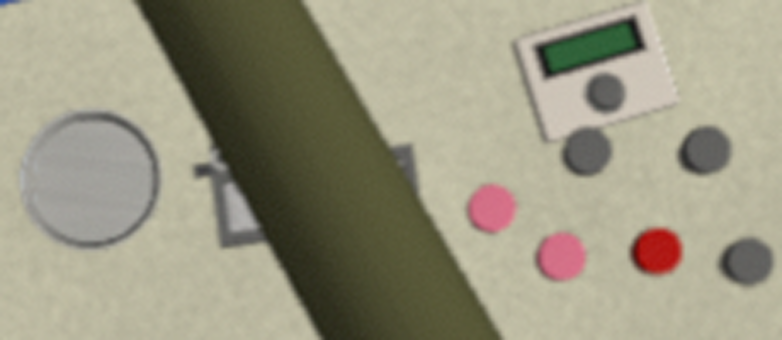

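```bash
for i in 1 2; do python3 -m creep '[{"grip":0.7,"offset":[0,0,0],"rotation":[0,0,0.031]},{"grip":0.7,"offset":[0,0,0],"rotation":[0,0,0.031]},{"grip":0.7,"offset":[0,0,0],"rotation":[0,0,0.031]},{"grip":0.7,"offset":[0,0,0],"rotation":[0,0,0.031]},{"grip":0.7,"offset":[0,0,0],"rotation":[0,0,0.031]}]' | grep orient; done
for i in 1 2 3; do python3 -m creep '[{"grip":0.7,"offset":[-0.118,-0.057,0],"rotation":[0,0,0]},{"grip":0.7,"offset":[-0.118,-0.057,0],"rotation":[0,0,0]},{"grip":0.7,"offset":[-0.118,-0.057,0],"rotation":[0,0,0]},{"grip":0.7,"offset":[-0.118,-0.057,0],"rotation":[0,0,0]},{"grip":0.7,"offset":[-0.118,-0.057,0],"rotation":[0,0,0]}]' | grep ee_pos; done
python3 -m creep '[{"grip":0.7,"offset":[0,0,0],"rotation":[0,0,0]},{"grip":0.7,"offset":[0,0,0],"rotation":[0,0,0]},{"grip":0.7,"offset":[0,0,0],"rotation":[0,0,0]},{"grip":0.7,"offset":[0,0,0],"rotation":[0,0,0]},{"grip":0.7,"offset":[0,0,0],"rotation":[0,0,0]}]'
python3 - <<'E'
from h import *
snap("wrist","w4");snap("top","t3")
im=cv2.imread("pics/w4.png");t=cv2.imread("pics/t3.png")[205:265,265:345]
im[:180,:240]=cv2.resize(t,(240,180),interpolation=cv2.INTER_CUBIC);cv2.imwrite("pics/w4c.png",im)
E
```

```text
orientation: [[-0.581, 0.814, 0.002], [0.814, 0.581, 0.0], [-0.001, 0.002, -1.0]]
orientation: [[-0.133, 0.991, 0.002], [0.991, 0.133, 0.0], [-0.0, 0.002, -1.0]]
ee_pos: [0.5898, -0.048, 0.3655]
ee_pos: [0.5392, -0.2039, 0.3657]
ee_pos: [0.4886, -0.3599, 0.3658]
time: 9.93
ee_pos: [0.49, -0.3566, 0.3643]
orientation: [[-0.139, 0.99, 0.001], [0.99, 0.139, -0.0], [-0.001, 0.001, -1.0]]
force: [0.0, 0.4, 0.6]
gripper_width: 0.0598
finger_force: 0.0
```

View pics/w4c.png

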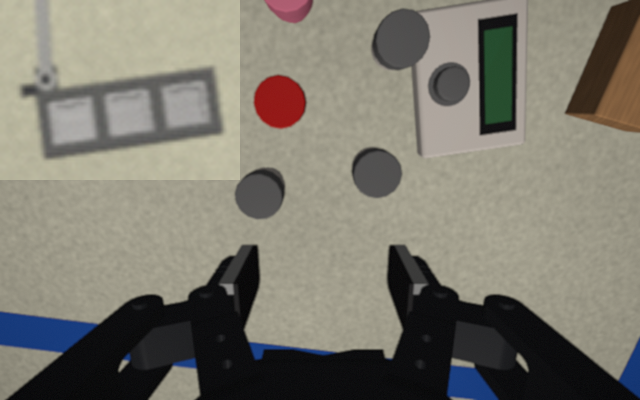

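The inset shows the brace standing out towards +x. The wrist view has the caps at (260,193), (377,173) and (402,40), the red pot at (280,101), and the key at (450,84) on the logger.

```bash
cat >> h.py <<'E'
def caps(fn,z=.064,show=True):
    c=np.load(f"pics/{fn}.npz");im=cv2.imread(f"pics/{fn}.png")
    g=cv2.GaussianBlur(cv2.cvtColor(im,cv2.COLOR_BGR2GRAY),(3,3),0)
    cs=cv2.HoughCircles(g,cv2.HOUGH_GRADIENT_ALT,1,15,param1=120,param2=.6,minRadius=10,maxRadius=70)
    o=[]
    for u,v,r in ([] if cs is None else cs[0]):
        p=onz(c,(u,v),z);q=onz(c,(u+r,v),z);col=im[int(v),int(u)].tolist() if v<400 and u<640 else None
        o.append((u,v,r));print((round(float(u),1),round(float(v),1)),p.round(4)[:2],"r",np.linalg.norm(p-q).round(4),col)
    return o
E
python3 - <<'E'
from h import *
caps("w4")
c=np.load("pics/w4.npz")
s=state();print(s["ee_pos"])
c2=np.load("pics/t3.npz");print("post?",onz(c2,(265+43/3,205),.03))
E
```

```text
(430.0, 50.0) [ 0.5563 -0.2358] r 0.0419 [155, 163, 170]
(447.0, 84.0) [ 0.5751 -0.2579] r 0.0148 [80, 80, 81]
(405.0, 40.0) [ 0.5359 -0.2316] r 0.0226 [79, 79, 81]
(377.0, 175.0) [ 0.534  -0.3373] r 0.0211 [80, 81, 82]
(258.0, 194.0) [ 0.4358 -0.3679] r 0.0203 [80, 80, 82]
(281.0, 101.0) [ 0.4474 -0.2889] r 0.0209 [22, 26, 147]
(56.0, 336.0) [ 0.2489 -0.5415] r 0.0183 [125, 59, 23]
[ 0.48977341 -0.35698346  0.36388162]
post? [0.61071711 0.09520156 0.03      ]
```

```bash
python3 -m creep '[{"grip":0.8,"offset":[0.028,0.0925,0.06],"rotation":[0,0,0]},{"grip":0.8,"offset":[0.028,0.0925,0.06],"rotation":[0,0,0]},{"grip":0.8,"offset":[0,0,0.12],"rotation":[0,0,0]},{"grip":0.8,"offset":[0,0,0],"rotation":[0,0,0]},{"grip":0.8,"offset":[0,0,0],"rotation":[0,0,0]}]'
python3 - <<'E'
from h import *
snap("wrist","w5");caps("w5");print(state()["ee_pos"],go([.534,-.337,.209]))
E
```

```text
time: 10.45
ee_pos: [0.5326, -0.3374, 0.302]
orientation: [[-0.138, 0.99, -0.003], [0.99, 0.138, 0.002], [0.002, -0.003, -1.0]]
force: [-0.6, -0.1, 0.0]
gripper_width: 0.0684
finger_force: 0.0
(421.0, 100.0) [ 0.5814 -0.2563] r 0.0146 [84, 85, 86]
(325.0, 208.0) [ 0.5329 -0.333 ] r 0.0201 [85, 86, 88]
(349.0, 46.0) [ 0.533  -0.2324] r 0.0216 [85, 85, 86]
(185.0, 235.0) [ 0.4401 -0.3656] r 0.0231 [82, 83, 84]
(198.0, 123.0) [ 0.4466 -0.2888] r 0.0208 [23, 26, 152]
(165.0, 383.0) [ 0.4265 -0.4961] r 0.0172 [139, 156, 160]
[ 0.53286029 -0.33818666  0.30375552] [0.0041 0.0055 0.379 ]
```

```bash
cat >> h.py <<'E'
def tops(fn,z=.064):
    c=np.load(f"pics/{fn}.npz");im=cv2.imread(f"pics/{fn}.png").astype(int)
    m=((im.max(2)-im.min(2)<14)&(im.mean(2)>68)&(im.mean(2)<108)).astype(np.uint8)
    m=cv2.morphologyEx(m,cv2.MORPH_OPEN,np.ones((5,5),np.uint8))
    for cn in cv2.findContours(m,cv2.RETR_EXTERNAL,cv2.CHAIN_APPROX_NONE)[0]:
        if cv2.contourArea(cn)<250: continue
        h=cv2.convexHull(cn);(u,v),(a,b),_=cv2.fitEllipse(h) if len(h)>=5 else ((0,0),(1,9),0)
        if a/b<.8: continue
        pts=np.array([onz(c,q[0],z)[:2] for q in h],np.float32);e=cv2.fitEllipse(pts)
        print("top",(round(u,1),round(v,1)),np.round(e[0],4),"diam",np.round(e[1],4))
E
python3 - <<'E'
from h import *
for f in("w4","w5"):tops(f)
E
```

```text
top (257.9, 196.4) [ 0.4359 -0.3704] diam [0.0389 0.0404]
top (377.4, 174.0) [ 0.5342 -0.3368] diam [0.0389 0.0408]
top (402.9, 38.3) [ 0.5341 -0.2312] diam [0.0394 0.0429]
top (178.9, 239.8) [ 0.436  -0.3702] diam [0.0393 0.0404]
top (326.4, 212.7) [ 0.5343 -0.3366] diam [0.0391 0.0403]
top (419.6, 100.0) [ 0.5805 -0.2567] diam [0.0275 0.0313]
top (350.8, 43.0) [ 0.5338 -0.2312] diam [0.0407 0.0422]
```

```bash
python3 -m creep '[{"grip":0.8,"offset":[0.005,0.006,0.12],"rotation":[0,0,0]},{"grip":0.8,"offset":[0,0,0.12],"rotation":[0,0,0]},{"grip":0.8,"offset":[0,0,0.12],"rotation":[0,0,0]},{"grip":0.8,"offset":[0,0,0.02],"rotation":[0,0,0]},{"grip":0.8,"offset":[0,0,0],"rotation":[0,0,0]}]' 30 | grep -v orient
python3 -m creep '[{"grip":0.3,"offset":[0,0,0],"rotation":[0,0,0]},{"grip":0.3,"offset":[0,0,0],"rotation":[0,0,0]},{"grip":0.3,"offset":[0,0,0],"rotation":[0,0,0]},{"grip":0.3,"offset":[0,0,0],"rotation":[0,0,0]},{"grip":0.3,"offset":[0,0,0],"rotation":[0,0,0]}]' 30
```

```text
time: 10.92
ee_pos: [0.5335, -0.3372, 0.2081]
force: [-0.3, -0.3, -0.5]
gripper_width: 0.0682
finger_force: 0.0
time: 11.33
ee_pos: [0.5354, -0.3373, 0.2116]
orientation: [[-0.136, 0.991, 0.003], [0.991, 0.136, -0.003], [-0.004, 0.003, -1.0]]
force: [-0.8, -0.4, 7.4]
gripper_width: 0.0407
finger_force: 30.0
```

```bash
python3 -m creep '[{"grip":0.3,"offset":[0,0,-0.06],"rotation":[0,0,0]},{"grip":0.3,"offset":[0,0,-0.12],"rotation":[0,0,0]},{"grip":0.3,"offset":[0,0,-0.12],"rotation":[0,0,0]},{"grip":0.3,"offset":[0,0,-0.12],"rotation":[0,0,0]},{"grip":0.3,"offset":[0.1,0,-0.08],"rotation":[0,0,0]}]' | grep -v orient
python3 -m creep '[{"grip":0.3,"offset":[0.14,0,0],"rotation":[0,0,0]},{"grip":0.3,"offset":[0.14,0,0],"rotation":[0,0,0]},{"grip":0.3,"offset":[0.14,0,0],"rotation":[0,0,0]},{"grip":0.3,"offset":[0.14,0,0],"rotation":[0,0,0]},{"grip":0.3,"offset":[0.14,0,0],"rotation":[0,0,0]}]' | grep ee_pos
python3 -m creep '[{"grip":0.3,"offset":[0.14,0,0],"rotation":[0,0,0]},{"grip":0.3,"offset":[0,0,0],"rotation":[0,0,0]},{"grip":0.3,"offset":[0,0,0],"rotation":[0,0,0]},{"grip":0.3,"offset":[0,0,0],"rotation":[0,0,0]},{"grip":0.3,"offset":[0,0,0],"rotation":[0,0,0]}]' 
python3 -c "
from h import *
snap('wrist','w6')"
```

```text
time: 11.75
ee_pos: [0.5306, -0.3169, 0.3378]
force: [0.2, -1.3, -0.9]
gripper_width: 0.0412
finger_force: 30.9
ee_pos: [0.5066, -0.1364, 0.3347]
time: 12.58
ee_pos: [0.5024, -0.1051, 0.334]
orientation: [[-0.134, 0.991, 0.001], [0.991, 0.134, -0.001], [-0.001, 0.0, -1.0]]
force: [-0.1, -0.2, -1.4]
gripper_width: 0.0408
finger_force: 31.0
```

View pics/w6.png

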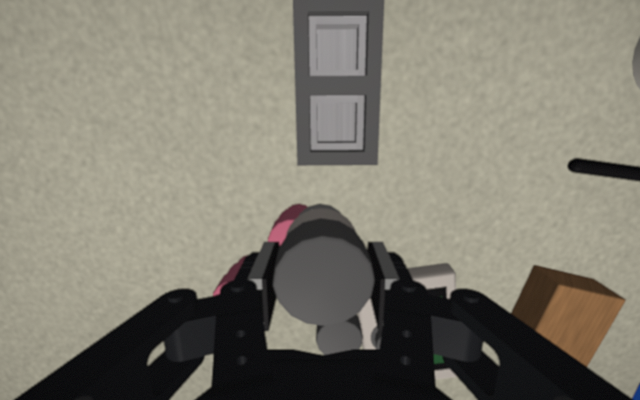

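The pot is held, with its cap at (324,271). The gauge's pockets c and b are at (338,123) and (338,45). I'll measure the pockets and the held cap in this same view.

```bash
cat >> h.py <<'E'
def pockets(fn):
    c=np.load(f"pics/{fn}.npz");g=cv2.cvtColor(cv2.imread(f"pics/{fn}.png"),cv2.COLOR_BGR2GRAY)
    for t in(115,125):
        cs,hi=cv2.findContours((g<t).astype(np.uint8),cv2.RETR_CCOMP,cv2.CHAIN_APPROX_NONE)
        for cn,hh in zip(cs,hi[0]):
            if hh[3]<0 or not 1200<cv2.contourArea(cn)<9000: continue
            P=np.array([onz(c,q[0],.04)[:2] for q in cn],np.float32);r=cv2.minAreaRect(P)
            if min(r[1])<.036 or max(r[1])>.05: continue
            b=cv2.boundingRect(cn);print(t,b,"ctr",np.round(r[0],4),"size",np.round(r[1],4),"ang",round(r[2],1))
E
python3 - <<'E'
from h import *
for f in("w2","w6"):print(f);pockets(f)
tops("w6",.189);caps("w6",.189);print(state()["ee_pos"])
c=np.load("pics/w6.npz");im=cv2.imread("pics/w6.png");g=cv2.cvtColor(im,6)
print(g[150,280:400].tolist()[::2]);print(g[271,268:380].tolist()[::2]);print(g[200:340,324].tolist()[::3])
E
```

```text
w2
115 (277, 173, 42, 38) ctr [ 0.5074 -0.0456] size [0.0435 0.0407] ang 7.7
115 (274, 116, 44, 44) ctr [0.4992 0.0104] size [0.0433 0.0431] ang 7.6
115 (271, 55, 47, 49) ctr [0.4917 0.0658] size [0.0439 0.0438] ang 7.6
125 (277, 174, 41, 37) ctr [ 0.507  -0.0462] size [0.0422 0.0396] ang 7.6
125 (274, 117, 44, 43) ctr [0.4994 0.0099] size [0.043  0.0421] ang 7.6
125 (272, 56, 46, 48) ctr [0.4919 0.0654] size [0.0435 0.0429] ang 7.6
w6
115 (309, 94, 56, 57) ctr [ 0.5058 -0.0478] size [0.0433 0.0432] ang 7.7
115 (308, 15, 59, 62) ctr [0.4981 0.0072] size [0.0433 0.0417] ang 7.7
125 (310, 94, 55, 56) ctr [ 0.5059 -0.0474] size [0.0424 0.0424] ang 7.7
125 (308, 15, 59, 62) ctr [0.4982 0.0072] size [0.0426 0.0417] ang 7.7
top (326.9, 294.5) [ 0.5051 -0.1093] diam [0.0416 0.0545]
(319.0, 266.0) [ 0.4999 -0.0956] r 0.0234 [86, 86, 88]
(325.0, 283.0) [ 0.5032 -0.1027] r 0.0244 [87, 88, 89]
(331.0, 111.0) [ 0.4963 -0.0372] r 0.0123 [147, 146, 149]
(325.0, 283.0) [ 0.5032 -0.1027] r 0.0193 [87, 88, 89]
(184.0, 341.0) [ 0.4481 -0.138 ] r 0.0084 [37, 35, 34]
(304.0, 335.0) [ 0.4978 -0.1282] r 0.0061 [141, 159, 162]
[ 0.50238373 -0.10524691  0.3337406 ]
[169, 169, 168, 170, 169, 167, 167, 170, 143, 86, 86, 86, 86, 85, 83, 69, 76, 80, 80, 79, 80, 82, 80, 80, 80, 80, 81, 80, 80, 80, 81, 80, 81, 81, 76, 70, 71, 70, 71, 70, 72, 60, 63, 85, 86, 85, 86, 85, 85, 134, 166, 166, 166, 168, 167, 168, 169, 167, 165, 167]
[9, 10, 11, 44, 81, 88, 90, 89, 88, 89, 88, 89, 88, 88, 88, 88, 89, 88, 88, 88, 87, 88, 87, 89, 88, 88, 88, 88, 88, 88, 87, 87, 87, 88, 88, 87, 87, 86, 87, 86, 86, 86, 86, 86, 85, 85, 84, 84, 85, 85, 84, 81, 59, 17, 11, 14]
[167, 156, 63, 78, 82, 83, 65, 38, 38, 39, 39, 42, 62, 83, 84, 85, 85, 85, 86, 86, 87, 87, 88, 87, 88, 88, 88, 88, 89, 90, 90, 90, 91, 91, 91, 91, 93, 92, 93, 94, 95, 94, 83, 92, 92, 93, 94]
```

```bash
python3 -m creep '[{"grip":0.3,"offset":[0.137,0.009,0],"rotation":[0,0,0]},{"grip":0.3,"offset":[0.137,0.009,0],"rotation":[0,0,0]},{"grip":0.3,"offset":[0.137,0.009,0],"rotation":[0,0,0]},{"grip":0.3,"offset":[0.137,0.009,0],"rotation":[0,0,0]},{"grip":0.3,"offset":[0.137,0.01,0],"rotation":[0,0,0]}]' | grep ee_pos
python3 -m creep '[{"grip":0.3,"offset":[0,0,0.1],"rotation":[0,0,0]},{"grip":0.3,"offset":[0,0,0.1],"rotation":[0,0,0]},{"grip":0.3,"offset":[0,0,0.05],"rotation":[0,0,0]},{"grip":0.3,"offset":[0,0,0],"rotation":[0,0,0]},{"grip":0.3,"offset":[0,0,0],"rotation":[0,0,0]}]' 
python3 -c "
from h import *
print(go([.4909,.0658,.245]));snap('wrist','w7');pockets('w7');tops('w7',.125)"
```

```text
ee_pos: [0.4905, 0.0677, 0.3336]
time: 13.47
ee_pos: [0.4906, 0.0665, 0.2707]
orientation: [[-0.135, 0.991, -0.002], [0.991, 0.135, 0.001], [0.001, -0.002, -1.0]]
force: [0.2, -0.4, -1.1]
gripper_width: 0.0409
finger_force: 30.9
[-0.0029  0.0009  0.1027]
```

```bash
python3 -m creep '[{"grip":0.3,"offset":[-0.002,0,0.02],"rotation":[0,0,0]},{"grip":0.3,"offset":[0,0,0.02],"rotation":[0,0,0]},{"grip":0.3,"offset":[0,0,0.02],"rotation":[0,0,0]},{"grip":0.3,"offset":[0,0,0.02],"rotation":[0,0,0]},{"grip":0.3,"offset":[0,0,0.02],"rotation":[0,0,0]}]' | egrep "ee_pos|force:"
python3 -m creep '[{"grip":0.3,"offset":[0,0,0.01],"rotation":[0,0,0]},{"grip":0.3,"offset":[0,0,0.01],"rotation":[0,0,0]},{"grip":0.3,"offset":[0,0,0.01],"rotation":[0,0,0]},{"grip":0.3,"offset":[0,0,0.01],"rotation":[0,0,0]},{"grip":0.3,"offset":[0,0,0],"rotation":[0,0,0]}]' | egrep "ee_pos|force:"
```

```text
ee_pos: [0.4905, 0.0669, 0.2455]
force: [0.0, -0.9, -1.9]
finger_force: 30.9
ee_pos: [0.4904, 0.0668, 0.2355]
force: [-0.1, -0.0, -0.9]
finger_force: 31.0
```

```bash
for i in 1 2; do python3 -m creep '[{"grip":0.3,"offset":[0,0,0.006],"rotation":[0,0,0]},{"grip":0.3,"offset":[0,0,0.006],"rotation":[0,0,0]},{"grip":0.3,"offset":[0,0,0.006],"rotation":[0,0,0]},{"grip":0.3,"offset":[0,0,0.006],"rotation":[0,0,0]},{"grip":0.3,"offset":[0,0,0],"rotation":[0,0,0]}]' | egrep "ee_pos|force:"; done
```

```text
ee_pos: [0.4904, 0.0669, 0.2296]
force: [1.0, -0.5, -1.7]
finger_force: 31.0
ee_pos: [0.4904, 0.0669, 0.2236]
force: [0.3, 0.1, -0.6]
finger_force: 31.0
```

It has passed ledge height with no contact, so this pot fits. I'll lower it to the floor and release.

```bash
python3 -m creep '[{"grip":0.3,"offset":[0,0,0.006],"rotation":[0,0,0]},{"grip":0.3,"offset":[0,0,0.006],"rotation":[0,0,0]},{"grip":0.3,"offset":[0,0,0.006],"rotation":[0,0,0]},{"grip":0.3,"offset":[0,0,0],"rotation":[0,0,0]},{"grip":0.3,"offset":[0,0,0],"rotation":[0,0,0]}]' | egrep "ee_pos|force:"
python3 -m creep '[{"grip":0.75,"offset":[0,0,0],"rotation":[0,0,0]},{"grip":0.75,"offset":[0,0,0],"rotation":[0,0,0]},{"grip":0.75,"offset":[0,0,0],"rotation":[0,0,0]},{"grip":0.75,"offset":[0,0,0],"rotation":[0,0,0]},{"grip":0.75,"offset":[0,0,0],"rotation":[0,0,0]}]' | egrep "ee_pos|force:|width"
python3 -m creep '[{"grip":0.75,"offset":[0,0,-0.05],"rotation":[0,0,0]},{"grip":0.75,"offset":[0,0,-0.12],"rotation":[0,0,0]},{"grip":0.75,"offset":[0,0,-0.14],"rotation":[0,0,0]},{"grip":0.75,"offset":[0,0,-0.14],"rotation":[0,0,0]},{"grip":0.75,"offset":[-0.05,0,-0.13],"rotation":[0,0,0]}]' | egrep "ee_pos|force:|width"
python3 -c "
from h import *
snap('wrist','w8');tops('w8',.072);print(go([.50,-.32,.364]))"
```

```text
ee_pos: [0.4906, 0.067, 0.2196]
force: [-0.5, -1.4, 2.3]
finger_force: 31.2
ee_pos: [0.4905, 0.067, 0.2194]
force: [-0.3, -0.3, 0.5]
gripper_width: 0.0642
finger_force: 0.0
ee_pos: [0.4916, 0.0575, 0.3674]
force: [1.0, -0.9, -0.2]
gripper_width: 0.0642
finger_force: 0.0
[-1.4855 -0.1831  0.0413]
```

```bash
for i in 1 2; do python3 -m creep '[{"grip":0.8,"offset":[-0.159,-0.032,0.01],"rotation":[0,0,0]},{"grip":0.8,"offset":[-0.159,-0.032,0.01],"rotation":[0,0,0]},{"grip":0.8,"offset":[-0.159,-0.032,0.01],"rotation":[0,0,0]},{"grip":0.8,"offset":[-0.159,-0.032,0.01],"rotation":[0,0,0]},{"grip":0.8,"offset":[-0.159,-0.032,0.01],"rotation":[0,0,0]}]' | grep ee_pos; done
python3 -m creep '[{"grip":0.8,"offset":[0,0,0],"rotation":[0,0,0]},{"grip":0.8,"offset":[0,0,0],"rotation":[0,0,0]},{"grip":0.8,"offset":[0,0,0],"rotation":[0,0,0]},{"grip":0.8,"offset":[0,0,0],"rotation":[0,0,0]},{"grip":0.8,"offset":[0,0,0],"rotation":[0,0,0]}]' |grep ee_pos
python3 -c "
from h import *
snap('wrist','w9');tops('w9');print(go([.436,-.3703,.211]))"
```

```text
ee_pos: [0.4792, -0.1494, 0.3529]
ee_pos: [0.4666, -0.3521, 0.3402]
ee_pos: [0.4678, -0.3484, 0.34]
top (279.0, 218.2) [ 0.4358 -0.3705] diam [0.039  0.0403]
[-0.0682 -0.1378  0.516 ]
```

```bash
python3 -m creep '[{"grip":0.8,"offset":[-0.034,-0.069,0],"rotation":[0,0,0]},{"grip":0.8,"offset":[-0.034,-0.069,0.1],"rotation":[0,0,0]},{"grip":0.8,"offset":[0,0,0.14],"rotation":[0,0,0]},{"grip":0.8,"offset":[0,0,0.14],"rotation":[0,0,0]},{"grip":0.8,"offset":[0,0,0.136],"rotation":[0,0,0]}]' 30 | grep ee_pos
python3 -m creep '[{"grip":0.8,"offset":[0,0,0],"rotation":[0,0,0]},{"grip":0.3,"offset":[0,0,0],"rotation":[0,0,0]},{"grip":0.3,"offset":[0,0,0],"rotation":[0,0,0]},{"grip":0.3,"offset":[0,0,0],"rotation":[0,0,0]},{"grip":0.3,"offset":[0,0,0],"rotation":[0,0,0]}]' 30
python3 -m creep '[{"grip":0.3,"offset":[0,0,-0.06],"rotation":[0,0,0]},{"grip":0.3,"offset":[0,0,-0.12],"rotation":[0,0,0]},{"grip":0.3,"offset":[0,0,-0.12],"rotation":[0,0,0]},{"grip":0.3,"offset":[0,0,-0.12],"rotation":[0,0,0]},{"grip":0.3,"offset":[0,0,-0.06],"rotation":[0,0,0]}]' | egrep "ee_pos|force|width"
python3 -c "
from h import *
print(go([.4985,.0095,.334]))"
```

```text
ee_pos: [0.4351, -0.3712, 0.2099]
time: 18.62
ee_pos: [0.4363, -0.3721, 0.213]
orientation: [[-0.136, 0.991, 0.003], [0.991, 0.136, -0.003], [-0.004, 0.003, -1.0]]
force: [-0.1, -0.4, 2.4]
gripper_width: 0.0408
finger_force: 31.4
ee_pos: [0.4364, -0.3719, 0.3359]
force: [0.6, -0.9, -0.5]
gripper_width: 0.0411
finger_force: 31.2
[1.4773e+00 4.5460e-01 7.0000e-04]
```

```bash
for i in 1 2; do python3 -m creep '[{"grip":0.3,"offset":[0.1474,0.0453,0],"rotation":[0,0,0]},{"grip":0.3,"offset":[0.1474,0.0453,0],"rotation":[0,0,0]},{"grip":0.3,"offset":[0.1474,0.0453,0],"rotation":[0,0,0]},{"grip":0.3,"offset":[0.1474,0.0453,0],"rotation":[0,0,0]},{"grip":0.3,"offset":[0.1474,0.0453,0],"rotation":[0,0,0]}]' | grep ee_pos; done
python3 -m creep '[{"grip":0.3,"offset":[0,0,0.08],"rotation":[0,0,0]},{"grip":0.3,"offset":[0,0,0.08],"rotation":[0,0,0]},{"grip":0.3,"offset":[0,0,0.06],"rotation":[0,0,0]},{"grip":0.3,"offset":[0,0,0.04],"rotation":[0,0,0]},{"grip":0.3,"offset":[0,0,0],"rotation":[0,0,0]}]' | egrep "ee_pos|force|width"
python3 -c "
from h import *
print(go([.4982,.0086,.244]))"
```

```text
ee_pos: [0.4664, -0.1794, 0.3318]
ee_pos: [0.4972, 0.011, 0.3319]
ee_pos: [0.4964, 0.0087, 0.2643]
force: [-1.3, -0.3, -0.5]
gripper_width: 0.0414
finger_force: 31.2
[-0.0015  0.0072  0.0811]
```

```bash
python3 -m creep '[{"grip":0.3,"offset":[-0.001,0.007,0],"rotation":[0,0,0]},{"grip":0.3,"offset":[0,0,0.03],"rotation":[0,0,0]},{"grip":0.3,"offset":[0,0,0.03],"rotation":[0,0,0]},{"grip":0.3,"offset":[0,0,0.02],"rotation":[0,0,0]},{"grip":0.3,"offset":[0,0,0],"rotation":[0,0,0]}]' | egrep "ee_pos|force:"
for i in 1 2 3; do python3 -m creep '[{"grip":0.3,"offset":[0,0,0.006],"rotation":[0,0,0]},{"grip":0.3,"offset":[0,0,0.006],"rotation":[0,0,0]},{"grip":0.3,"offset":[0,0,0.006],"rotation":[0,0,0]},{"grip":0.3,"offset":[0,0,0],"rotation":[0,0,0]},{"grip":0.3,"offset":[0,0,0],"rotation":[0,0,0]}]' | egrep "ee_pos|force:"; done
```

```text
ee_pos: [0.4985, 0.0086, 0.2443]
force: [-0.9, -0.5, -1.4]
finger_force: 31.2
ee_pos: [0.499, 0.0088, 0.241]
force: [-0.4, 0.1, -1.9]
finger_force: 31.2
ee_pos: [0.4989, 0.0088, 0.2363]
force: [0.6, -0.1, -1.8]
finger_force: 31.2
ee_pos: [0.4989, 0.0087, 0.2318]
force: [0.3, -0.5, -1.4]
finger_force: 31.2
```

Below the ledge without contact again, so it fits too. Continuing to the floor.

```bash
for i in 1 2; do python3 -m creep '[{"grip":0.3,"offset":[0,0,0.008],"rotation":[0,0,0]},{"grip":0.3,"offset":[0,0,0.008],"rotation":[0,0,0]},{"grip":0.3,"offset":[0,0,0.007],"rotation":[0,0,0]},{"grip":0.3,"offset":[0,0,0],"rotation":[0,0,0]},{"grip":0.3,"offset":[0,0,0],"rotation":[0,0,0]}]' | egrep "ee_pos|force:"; done
```

```text
ee_pos: [0.4989, 0.0087, 0.226]
force: [-0.0, -1.1, -1.4]
finger_force: 31.2
ee_pos: [0.4991, 0.0089, 0.221]
force: [-2.2, 0.2, 4.5]
finger_force: 31.7
```

```bash
python3 -m creep '[{"grip":0.75,"offset":[0,0,0],"rotation":[0,0,0]},{"grip":0.75,"offset":[0,0,0],"rotation":[0,0,0]},{"grip":0.75,"offset":[0,0,0],"rotation":[0,0,0]},{"grip":0.75,"offset":[0,0,0],"rotation":[0,0,0]},{"grip":0.75,"offset":[0,0,-0.02],"rotation":[0,0,0]}]' | egrep "ee_pos|force:|width"
python3 -m creep '[{"grip":0.75,"offset":[0,0,-0.05],"rotation":[0,0,0]},{"grip":0.75,"offset":[0,0,-0.12],"rotation":[0,0,0]},{"grip":0.75,"offset":[0,0,-0.14],"rotation":[0,0,0]},{"grip":0.75,"offset":[0,0,-0.12],"rotation":[0,0,0]},{"grip":0.75,"offset":[-0.149,0,0],"rotation":[0,0,0]}]' | egrep "ee_pos|force:|width"
python3 -m creep '[{"grip":0.75,"offset":[-0.149,-0.003,0],"rotation":[0,0,0]},{"grip":0.75,"offset":[-0.149,-0.003,0],"rotation":[0,0,0]},{"grip":0.75,"offset":[-0.149,-0.003,0],"rotation":[0,0,0]},{"grip":0.75,"offset":[-0.149,-0.003,0],"rotation":[0,0,0]},{"grip":0.75,"offset":[-0.149,-0.003,0],"rotation":[0,0,0]}]' | egrep "ee_pos"
python3 -m creep '[{"grip":0.75,"offset":[-0.149,0,0],"rotation":[0,0,0]},{"grip":0.75,"offset":[0,0,0],"rotation":[0,0,0]},{"grip":0.75,"offset":[0,0,0],"rotation":[0,0,0]},{"grip":0.75,"offset":[0,0,0],"rotation":[0,0,0]},{"grip":0.75,"offset":[0,0,0],"rotation":[0,0,0]}]' | egrep "ee_pos"
python3 -c "
from h import *
snap('wrist','w10');tops('w10');tops('w10',.034);print(go([.534,-.231,.211]));snap('scene','s3');im=cv2.imread('pics/s3.png');w=cv2.imread('pics/w10.png');o=np.zeros((560,640,3),np.uint8);o[:400]=w;o[400:,:480]=cv2.resize(im[150:230,180:420],(480,160));cv2.imwrite('pics/m1.png',o)"
```

```text
ee_pos: [0.4985, 0.0087, 0.2248]
force: [-0.5, 0.5, 0.1]
gripper_width: 0.0642
finger_force: 0.0
ee_pos: [0.5061, -0.02, 0.3408]
force: [1.7, 1.6, 0.6]
gripper_width: 0.0639
finger_force: 0.0
ee_pos: [0.5257, -0.2148, 0.3345]
ee_pos: [0.5311, -0.2482, 0.3337]
top (329.4, 177.4) [ 0.534  -0.2302] diam [0.0391 0.0408]
top (329.4, 177.4) [ 0.5355 -0.2367] diam [0.044  0.0459]
[0.0661 0.0206 0.4904]
```

View pics/m1.png

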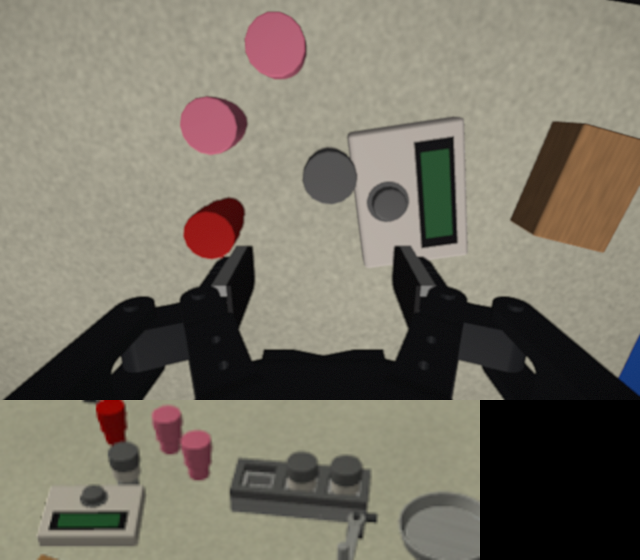

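Both pots stand in pockets a and b. The third pot is at (329,177) beside the logger and the key is at (390,203). I'll turn 32° so the fingers clear the key.

```bash
python3 -m creep '[{"grip":0.75,"offset":[0,0,0],"rotation":[0,0,-0.036]},{"grip":0.75,"offset":[0,0,0],"rotation":[0,0,-0.036]},{"grip":0.75,"offset":[0,0,0],"rotation":[0,0,-0.036]},{"grip":0.75,"offset":[0,0,0],"rotation":[0,0,-0.036]},{"grip":0.75,"offset":[0,0,0],"rotation":[0,0,-0.036]}]' | egrep "ee_pos"
python3 -m creep '[{"grip":0.75,"offset":[0,0,0],"rotation":[0,0,0]},{"grip":0.75,"offset":[0,0,0],"rotation":[0,0,0]},{"grip":0.75,"offset":[0,0,0],"rotation":[0,0,0]},{"grip":0.75,"offset":[0,0,0],"rotation":[0,0,0]},{"grip":0.75,"offset":[0,0,0],"rotation":[0,0,0]}]' | egrep "ee_pos|orient"
python3 -c "
from h import *
snap('wrist','w11');tops('w11');print(go([.534,-.2302,.211]))
c=np.load('pics/w10.npz');im=cv2.imread('pics/w10.png');print('key',onz(c,(390.5,202.5),.034),im[170:225:3,390].mean(1).round().tolist(),im[203,365:412:3].mean(1).round().tolist())"
```

```text
ee_pos: [0.531, -0.2487, 0.3333]
ee_pos: [0.5308, -0.2499, 0.333]
orientation: [[-0.645, 0.764, -0.0], [0.764, 0.645, -0.0], [-0.0, -0.0, -1.0]]
top (342.8, 182.8) [ 0.5337 -0.2302] diam [0.0393 0.041 ]
[0.0521 0.0607 0.488 ]
key [ 0.59095188 -0.25089556  0.034     ] [172.0, 172.0, 172.0, 173.0, 94.0, 76.0, 41.0, 76.0, 81.0, 82.0, 83.0, 83.0, 84.0, 84.0, 85.0, 87.0, 87.0, 127.0, 174.0] [168.0, 86.0, 68.0, 64.0, 83.0, 83.0, 84.0, 83.0, 82.0, 83.0, 83.0, 82.0, 83.0, 79.0, 86.0, 168.0]
```

```bash
python3 -m creep '[{"grip":0.75,"offset":[0.056,0.06,0],"rotation":[0,0,0]},{"grip":0.75,"offset":[0,0,0.12],"rotation":[0,0,0]},{"grip":0.75,"offset":[0,0,0.12],"rotation":[0,0,0]},{"grip":0.75,"offset":[0,0,0.12],"rotation":[0,0,0]},{"grip":0.75,"offset":[0,0,0.128],"rotation":[0,0,0]}]' 30 | grep ee_pos
python3 -m creep '[{"grip":0.75,"offset":[0,0,0],"rotation":[0,0,0]},{"grip":0.3,"offset":[0,0,0],"rotation":[0,0,0]},{"grip":0.3,"offset":[0,0,0],"rotation":[0,0,0]},{"grip":0.3,"offset":[0,0,0],"rotation":[0,0,0]},{"grip":0.3,"offset":[0,0,0],"rotation":[0,0,0]}]' 30
python3 -m creep '[{"grip":0.3,"offset":[0,0,-0.06],"rotation":[0,0,0]},{"grip":0.3,"offset":[0,0,-0.12],"rotation":[0,0,0]},{"grip":0.3,"offset":[0,0,-0.12],"rotation":[0,0,0]},{"grip":0.3,"offset":[0,0,-0.12],"rotation":[0,0,0]},{"grip":0.3,"offset":[0,0,-0.08],"rotation":[0,0,0]}]' | egrep "ee_pos|force|width"
python3 -m creep '[{"grip":0.3,"offset":[0,0,0],"rotation":[0,0,0.036]},{"grip":0.3,"offset":[0,0,0],"rotation":[0,0,0.036]},{"grip":0.3,"offset":[0,0,0],"rotation":[0,0,0.036]},{"grip":0.3,"offset":[0,0,0],"rotation":[0,0,0.036]},{"grip":0.3,"offset":[0,0,0],"rotation":[0,0,0.036]}]' | egrep "orient"
python3 -c "
from h import *
print(go([.506,-.0475,.334]))"
```

```text
ee_pos: [0.5334, -0.2297, 0.2103]
time: 26.27
ee_pos: [0.534, -0.2299, 0.2129]
orientation: [[-0.646, 0.764, 0.003], [0.764, 0.646, -0.002], [-0.003, 0.001, -1.0]]
force: [-0.5, -0.0, -2.0]
gripper_width: 0.041
finger_force: 30.9
ee_pos: [0.534, -0.2294, 0.3403]
force: [0.5, 0.5, -1.0]
gripper_width: 0.0411
finger_force: 31.0
orientation: [[-0.131, 0.991, 0.002], [0.991, 0.131, -0.001], [-0.002, 0.001, -1.0]]
[ 0.7361 -0.0132  0.0123]
```

```bash
python3 -m creep '[{"grip":0.3,"offset":[0.147,-0.002,0],"rotation":[0,0,0]},{"grip":0.3,"offset":[0.147,-0.002,0],"rotation":[0,0,0]},{"grip":0.3,"offset":[0.147,-0.002,0],"rotation":[0,0,0]},{"grip":0.3,"offset":[0.147,-0.002,0],"rotation":[0,0,0]},{"grip":0.3,"offset":[0.147,-0.002,0],"rotation":[0,0,0]}]' | grep ee_pos
python3 -m creep '[{"grip":0.3,"offset":[0,0,0.08],"rotation":[0,0,0]},{"grip":0.3,"offset":[0,0,0.08],"rotation":[0,0,0]},{"grip":0.3,"offset":[0,0,0.06],"rotation":[0,0,0]},{"grip":0.3,"offset":[0,0,0.04],"rotation":[0,0,0]},{"grip":0.3,"offset":[0,0,0],"rotation":[0,0,0]}]' | egrep "ee_pos|force|width"
python3 -c "
from h import *
print(go([.5066,-.0473,.248]),state()['orientation'])"
```

```text
ee_pos: [0.5053, -0.046, 0.3371]
ee_pos: [0.5049, -0.0479, 0.2698]
force: [-0.0, -0.2, -2.1]
gripper_width: 0.0408
finger_force: 31.2
[0.0015 0.0073 0.0871] [[-1.36351448e-01  9.90657527e-01 -2.43860036e-03]
 [ 9.90660353e-01  1.36352475e-01  2.59406878e-04]
 [ 5.89492572e-04 -2.38045419e-03 -9.99996993e-01]]
```

```bash
python3 -m creep '[{"grip":0.3,"offset":[0.001,0.006,0],"rotation":[0,0,0]},{"grip":0.3,"offset":[0,0,0.03],"rotation":[0,0,0]},{"grip":0.3,"offset":[0,0,0.03],"rotation":[0,0,0]},{"grip":0.3,"offset":[0,0,0.03],"rotation":[0,0,0]},{"grip":0.3,"offset":[0,0,0],"rotation":[0,0,0]}]' | egrep "ee_pos|force:"
for i in 1 2 3; do python3 -m creep '[{"grip":0.3,"offset":[0,0,0.006],"rotation":[0,0,0]},{"grip":0.3,"offset":[0,0,0.006],"rotation":[0,0,0]},{"grip":0.3,"offset":[0,0,0.006],"rotation":[0,0,0]},{"grip":0.3,"offset":[0,0,0],"rotation":[0,0,0]},{"grip":0.3,"offset":[0,0,0],"rotation":[0,0,0]}]' | egrep "ee_pos|force:"; done
```

```text
ee_pos: [0.5064, -0.0477, 0.2469]
force: [-0.2, -0.1, -2.1]
finger_force: 31.2
ee_pos: [0.5072, -0.0475, 0.244]
force: [0.5, -0.1, -1.3]
finger_force: 31.2
ee_pos: [0.5071, -0.0475, 0.2393]
force: [0.1, -0.0, -2.0]
finger_force: 31.2
ee_pos: [0.5071, -0.0475, 0.2348]
force: [0.4, 0.5, -2.0]
finger_force: 31.2
```

```bash
for i in 1 2; do python3 -m creep '[{"grip":0.3,"offset":[0,0,0.006],"rotation":[0,0,0]},{"grip":0.3,"offset":[0,0,0.006],"rotation":[0,0,0]},{"grip":0.3,"offset":[0,0,0.006],"rotation":[0,0,0]},{"grip":0.3,"offset":[0,0,0],"rotation":[0,0,0]},{"grip":0.3,"offset":[0,0,0],"rotation":[0,0,0]}]' | egrep "ee_pos|force:"; done
```

```text
ee_pos: [0.5071, -0.0475, 0.2303]
force: [0.0, -0.7, -0.8]
finger_force: 31.2
ee_pos: [0.5071, -0.0475, 0.2258]
force: [0.1, 0.8, -1.4]
finger_force: 31.2
```

```bash
python3 -m creep '[{"grip":0.3,"offset":[0,0,0.007],"rotation":[0,0,0]},{"grip":0.3,"offset":[0,0,0.007],"rotation":[0,0,0]},{"grip":0.3,"offset":[0,0,0.006],"rotation":[0,0,0]},{"grip":0.3,"offset":[0,0,0],"rotation":[0,0,0]},{"grip":0.3,"offset":[0,0,0],"rotation":[0,0,0]}]' | egrep "ee_pos|force:"
python3 -m creep '[{"grip":0.75,"offset":[0,0,0],"rotation":[0,0,0]},{"grip":0.75,"offset":[0,0,0],"rotation":[0,0,0]},{"grip":0.75,"offset":[0,0,0],"rotation":[0,0,0]},{"grip":0.75,"offset":[0,0,0],"rotation":[0,0,0]},{"grip":0.75,"offset":[0,0,-0.02],"rotation":[0,0,0]}]' | egrep "ee_pos|force:|width"
python3 -m creep '[{"grip":0.75,"offset":[0,0,-0.1],"rotation":[0,0,0]},{"grip":0.75,"offset":[0,0,-0.12],"rotation":[0,0,0]},{"grip":0.75,"offset":[0,0,-0.12],"rotation":[0,0,0]},{"grip":0.0,"offset":[0,0,-0.08],"rotation":[0,0,0]},{"grip":0.0,"offset":[-0.149,0,0],"rotation":[0,0,0]}]' | egrep "ee_pos|force:|width"
python3 -c "
from h import *
print(go([.59,-.251,.26]))"
```

```text
ee_pos: [0.5071, -0.0475, 0.2208]
force: [-0.2, 0.3, -1.0]
finger_force: 31.1
ee_pos: [0.5067, -0.0475, 0.2254]
force: [-0.3, -0.5, -0.4]
gripper_width: 0.0641
finger_force: 0.0
ee_pos: [0.5141, -0.0767, 0.3368]
force: [2.3, 0.8, 0.7]
gripper_width: 0.041
finger_force: 0.0
[-0.7341  0.1947  0.3098]
```

```bash
python3 -m creep '[{"grip":0,"offset":[-0.135,0.03,0],"rotation":[0,0,0]},{"grip":0,"offset":[-0.135,0.03,0],"rotation":[0,0,0]},{"grip":0,"offset":[-0.135,0.03,0],"rotation":[0,0,0]},{"grip":0,"offset":[-0.135,0.03,0],"rotation":[0,0,0]},{"grip":0,"offset":[-0.135,0.03,0],"rotation":[0,0,0]}]' | egrep "ee_pos"
python3 -m creep '[{"grip":0,"offset":[-0.135,0.03,0],"rotation":[0,0,0]},{"grip":0,"offset":[0,0,0.08],"rotation":[0,0,0]},{"grip":0,"offset":[0,0,0],"rotation":[0,0,0]},{"grip":0,"offset":[0,0,0],"rotation":[0,0,0]},{"grip":0,"offset":[0,0,0],"rotation":[0,0,0]}]' | egrep "ee_pos|width"
python3 -c "
from h import *
snap('wrist','w12');tops('w12',.034);tops('w10',.034);tops('w11',.034)
snap('scene','s4');im=cv2.imread('pics/s4.png');w=cv2.imread('pics/w12.png');o=np.zeros((560,640,3),np.uint8);o[:400]=w;o[400:,:480]=cv2.resize(im[150:230,180:420],(480,160));cv2.imwrite('pics/m2.png',o)"
```

```text
ee_pos: [0.5727, -0.2483, 0.3314]
ee_pos: [0.5847, -0.2775, 0.3118]
gripper_width: -0.0
top (329.4, 177.4) [ 0.5355 -0.2367] diam [0.044  0.0459]
top (342.8, 182.8) [ 0.5398 -0.2345] diam [0.0442 0.0462]
```

View pics/m2.png

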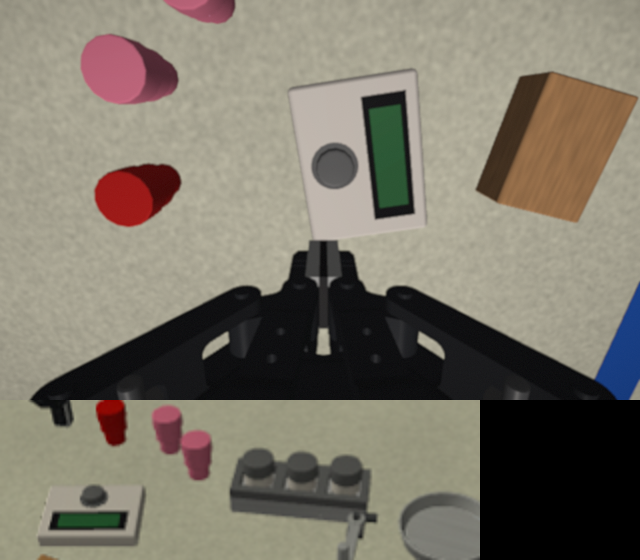

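All three pots stand in the gauge at the same low height. The key is at (335,166).

```bash
python3 -c "
from h import *
c=np.load('pics/w12.npz');p=onz(c,(335.5,165.5),.034);print(p,go([p[0],p[1],.222]))"
```

```text
[ 0.59112733 -0.25095134  0.034     ] [0.1019 0.0391 0.3616]
```

```bash
python3 -m creep '[{"grip":0,"offset":[0.102,0.039,0],"rotation":[0,0,0]},{"grip":0,"offset":[0,0,0.12],"rotation":[0,0,0]},{"grip":0,"offset":[0,0,0.12],"rotation":[0,0,0]},{"grip":0,"offset":[0,0,0.12],"rotation":[0,0,0]},{"grip":0,"offset":[0,0,0],"rotation":[0,0,0]}]' | egrep "ee_pos|force:"
python3 -m creep '[{"grip":0,"offset":[0,0,0.004],"rotation":[0,0,0]},{"grip":0,"offset":[0,0,0.004],"rotation":[0,0,0]},{"grip":0,"offset":[0,0,0.004],"rotation":[0,0,0]},{"grip":0,"offset":[0,0,0.004],"rotation":[0,0,0]},{"grip":0,"offset":[0,0,0],"rotation":[0,0,0]}]' | egrep "ee_pos|force:"
```

```text
ee_pos: [0.5881, -0.2509, 0.216]
force: [-2.1, 0.2, -0.8]
finger_force: 0.0
ee_pos: [0.591, -0.2525, 0.2184]
force: [-0.5, 0.7, -0.9]
finger_force: 0.0
```

```bash
python3 -m creep '[{"grip":0,"offset":[0.004,0,0.008],"rotation":[0,0,0]},{"grip":0,"offset":[0,0,0.008],"rotation":[0,0,0]},{"grip":0,"offset":[0,0,0.008],"rotation":[0,0,0]},{"grip":0,"offset":[0,0,0],"rotation":[0,0,0]},{"grip":0,"offset":[0,0,0],"rotation":[0,0,0]}]' | egrep "ee_pos|force:"
python3 -m creep '[{"grip":0,"offset":[0,0,0.004],"rotation":[0,0,0]},{"grip":0,"offset":[0,0,0.004],"rotation":[0,0,0]},{"grip":0,"offset":[0,0,0],"rotation":[0,0,0]},{"grip":0,"offset":[0,0,0],"rotation":[0,0,0]},{"grip":0,"offset":[0,0,0],"rotation":[0,0,0]}]' | egrep "ee_pos|force:"
python3 -m creep '[{"grip":0,"offset":[0,0,0.004],"rotation":[0,0,0]},{"grip":0,"offset":[0,0,0],"rotation":[0,0,0]},{"grip":0,"offset":[0,0,0],"rotation":[0,0,0]},{"grip":0,"offset":[0,0,0],"rotation":[0,0,0]},{"grip":0,"offset":[0,0,0],"rotation":[0,0,0]}]' | egrep "ee_pos|force:"
```

```text
ee_pos: [0.5903, -0.2513, 0.2106]
force: [0.2, -0.2, 0.4]
finger_force: 0.0
ee_pos: [0.5905, -0.2513, 0.209]
force: [-0.3, 0.2, -0.1]
finger_force: 0.0
ee_pos: [0.5904, -0.2513, 0.208]
force: [0.4, 0.4, 0.9]
finger_force: 0.0
```

```bash
for i in 1 2 3; do python3 -m creep '[{"grip":0,"offset":[0,0,0.003],"rotation":[0,0,0]},{"grip":0,"offset":[0,0,0],"rotation":[0,0,0]},{"grip":0,"offset":[0,0,0],"rotation":[0,0,0]},{"grip":0,"offset":[0,0,0],"rotation":[0,0,0]},{"grip":0,"offset":[0,0,0],"rotation":[0,0,0]}]' | egrep "ee_pos|^force:"; done
```

```text
ee_pos: [0.5905, -0.2513, 0.2074]
force: [-0.2, -0.8, 0.8]
ee_pos: [0.5905, -0.2513, 0.2067]
force: [-0.8, 0.9, 3.5]
ee_pos: [0.5905, -0.2513, 0.2059]
force: [-0.8, -0.4, 4.8]
```

```bash
for i in 1 2; do python3 -m creep '[{"grip":0,"offset":[0,0,0.003],"rotation":[0,0,0]},{"grip":0,"offset":[0,0,0],"rotation":[0,0,0]},{"grip":0,"offset":[0,0,0],"rotation":[0,0,0]},{"grip":0,"offset":[0,0,0],"rotation":[0,0,0]},{"grip":0,"offset":[0,0,0],"rotation":[0,0,0]}]' | egrep "ee_pos|^force:"; done
```

```text
ee_pos: [0.5905, -0.2513, 0.2051]
force: [-0.6, -0.0, 4.7]
ee_pos: [0.5905, -0.2514, 0.2042]
force: [0.1, -1.6, 2.6]
```

The force dropped from 4.8 N to 2.6 N, so the key has clicked at about 3.8 mm. Retracting and moving above pocket c.

```bash
python3 -m creep '[{"grip":0,"offset":[0,0,-0.02],"rotation":[0,0,0]},{"grip":0,"offset":[0,0,-0.06],"rotation":[0,0,0]},{"grip":0.3,"offset":[0,0,-0.14],"rotation":[0,0,0]},{"grip":0.75,"offset":[0,0,-0.14],"rotation":[0,0,0]},{"grip":0.75,"offset":[0,0,-0.14],"rotation":[0,0,0]}]' | egrep "ee_pos|^force:"
python3 -m creep '[{"grip":0.75,"offset":[0.143,-0.037,0],"rotation":[0,0,0]},{"grip":0.75,"offset":[0.143,-0.037,0],"rotation":[0,0,0]},{"grip":0.75,"offset":[0.143,-0.037,0],"rotation":[0,0,0]},{"grip":0.75,"offset":[0.143,-0.037,0],"rotation":[0,0,0]},{"grip":0.75,"offset":[0.143,-0.037,0],"rotation":[0,0,0]}]' | egrep "ee_pos"
python3 -m creep '[{"grip":0.75,"offset":[0.143,-0.037,0],"rotation":[0,0,0]},{"grip":0.75,"offset":[0,0,0],"rotation":[0,0,0]},{"grip":0.75,"offset":[0,0,0],"rotation":[0,0,0]},{"grip":0.75,"offset":[0,0,0],"rotation":[0,0,0]},{"grip":0.75,"offset":[0,0,0],"rotation":[0,0,0]}]' | egrep "ee_pos"
python3 -c "
from h import *
print(go([.5068,-.0475,.222]));snap('wrist','w13');snap('top','t4');w=cv2.imread('pics/w13.png');t=cv2.imread('pics/t4.png')[180:300,165:345];w[280:,:180]=t;cv2.imwrite('pics/m3.png',w);tops('w13',.072)"
```

```text
ee_pos: [0.5898, -0.251, 0.3307]
force: [1.6, -0.8, 0.8]
ee_pos: [0.519, -0.0788, 0.3296]
ee_pos: [0.5064, -0.0477, 0.3294]
[0.0007 0.0016 0.4297]
```

View pics/m3.png

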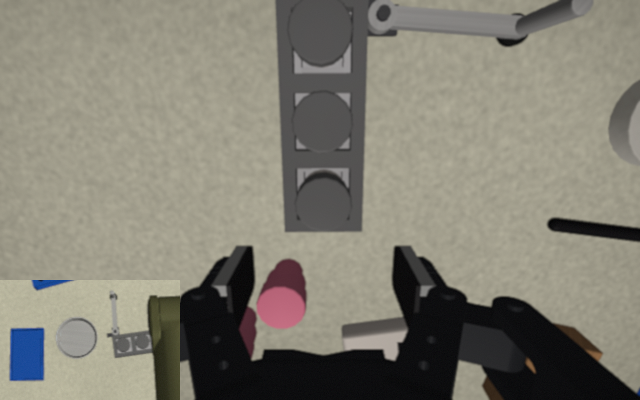

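Brace seated, all three caps level, and the tray is empty at the left of the inset. All the pots fit, so they all go to the tray.

```bash
python3 -m creep '[{"grip":0.75,"offset":[0.0007,0.0016,0.11],"rotation":[0,0,0]},{"grip":0.75,"offset":[0,0,0.11],"rotation":[0,0,0]},{"grip":0.75,"offset":[0,0,0.11],"rotation":[0,0,0]},{"grip":0.75,"offset":[0,0,0.1],"rotation":[0,0,0]},{"grip":0.75,"offset":[0,0,0],"rotation":[0,0,0]}]' | egrep "ee_pos|^force"
python3 -m creep '[{"grip":0.3,"offset":[0,0,0],"rotation":[0,0,0]},{"grip":0.3,"offset":[0,0,0],"rotation":[0,0,0]},{"grip":0.3,"offset":[0,0,0],"rotation":[0,0,0]},{"grip":0.3,"offset":[0,0,0],"rotation":[0,0,0]},{"grip":0.3,"offset":[0,0,-0.01],"rotation":[0,0,0]}]' 30 | egrep "ee_pos|^force|width"
python3 -m creep '[{"grip":0.3,"offset":[0,0,-0.04],"rotation":[0,0,0]},{"grip":0.3,"offset":[0,0,-0.08],"rotation":[0,0,0]},{"grip":0.3,"offset":[0,0,-0.12],"rotation":[0,0,0]},{"grip":0.3,"offset":[0,0,-0.12],"rotation":[0,0,0]},{"grip":0.3,"offset":[0,0,-0.12],"rotation":[0,0,0]}]' | egrep "ee_pos|force|width"
```

```text
ee_pos: [0.5043, -0.0472, 0.217]
force: [-0.7, -1.1, -0.1]
ee_pos: [0.5068, -0.0463, 0.225]
force: [-0.3, -0.3, -1.8]
gripper_width: 0.0409
ee_pos: [0.5064, -0.0457, 0.3465]
force: [0.7, -0.3, -1.3]
gripper_width: 0.0406
finger_force: 31.7
```

```bash
for i in 1 2; do python3 -m creep '[{"grip":0.3,"offset":[0.162,0.024,0],"rotation":[0,0,0]},{"grip":0.3,"offset":[0.162,0.024,0],"rotation":[0,0,0]},{"grip":0.3,"offset":[0.162,0.024,0],"rotation":[0,0,0]},{"grip":0.3,"offset":[0.162,0.024,0],"rotation":[0,0,0]},{"grip":0.3,"offset":[0.162,0.024,0],"rotation":[0,0,0]}]' | egrep "ee_pos"; done
for i in 1 2; do python3 -m creep '[{"grip":0.3,"offset":[0,0,0],"rotation":[0,0,-0.039]},{"grip":0.3,"offset":[0,0,0],"rotation":[0,0,-0.039]},{"grip":0.3,"offset":[0,0,0],"rotation":[0,0,-0.039]},{"grip":0.3,"offset":[0,0,0],"rotation":[0,0,-0.039]},{"grip":0.3,"offset":[0,0,0],"rotation":[0,0,-0.039]}]' | egrep "ee_pos|orient|width"; done
python3 -c "
from h import *
print(go([.515,.362,.22]));snap('wrist','w14')
c=np.load('pics/w14.npz');im=cv2.imread('pics/w14.png');H=cv2.cvtColor(im,cv2.COLOR_BGR2HSV)
m=((H[...,0]>95)&(H[...,0]<125)&(H[...,1]>150)).astype(np.uint8)
for cn in cv2.findContours(m,0,2)[0]:
    if cv2.contourArea(cn)>2000: print(cv2.boundingRect(cn),[(q.tolist(),onz(c,q,.025)[:2].round(3).tolist()) for q in cv2.approxPolyDP(cn,10,True)[:,0]])"
```

```text
ee_pos: [0.5083, 0.1604, 0.3457]
ee_pos: [0.5109, 0.3649, 0.3453]
ee_pos: [0.5109, 0.3633, 0.3453]
orientation: [[-0.686, 0.728, 0.001], [0.728, 0.686, -0.0], [-0.001, 0.001, -1.0]]
gripper_width: 0.0408
ee_pos: [0.5111, 0.3629, 0.3453]
orientation: [[-0.979, 0.202, 0.001], [0.202, 0.979, -0.0], [-0.001, -0.0, -1.0]]
gripper_width: 0.0411
[-1.560e-02 -5.000e-04  5.014e-01]
(235, 22, 149, 204) [([349, 22], [0.384, 0.41]), ([235, 51], [0.386, 0.315]), ([283, 225], [0.542, 0.317]), ([316, 205], [0.529, 0.352]), ([383, 203], [0.54, 0.414])]
(539, 0, 56, 367) [([539, 0], [0.399, 0.561]), ([545, 338], [0.724, 0.561]), ([584, 366], [0.771, 0.603]), ([594, 0], [0.407, 0.604])]
```

```bash
python3 -m creep '[{"grip":0.3,"offset":[-0.004,0.005,0.1],"rotation":[0,0,0]},{"grip":0.3,"offset":[0,0,0.12],"rotation":[0,0,0]},{"grip":0.3,"offset":[0,0,0.12],"rotation":[0,0,0]},{"grip":0.3,"offset":[0,0,0.08],"rotation":[0,0,0]},{"grip":0.3,"offset":[0,0,0.04],"rotation":[0,0,0]}]' | egrep "ee_pos|^force"
python3 -m creep '[{"grip":0.3,"offset":[0,0,0.014],"rotation":[0,0,0]},{"grip":0.3,"offset":[0,0,0.012],"rotation":[0,0,0]},{"grip":0.3,"offset":[0,0,0.012],"rotation":[0,0,0]},{"grip":0.3,"offset":[0,0,0],"rotation":[0,0,0]},{"grip":0.3,"offset":[0,0,0],"rotation":[0,0,0]}]' | egrep "ee_pos|^force"
```

```text
ee_pos: [0.5119, 0.3629, 0.2268]
force: [-0.1, -0.3, -1.6]
ee_pos: [0.5124, 0.3646, 0.2208]
force: [-0.4, -0.1, -1.0]
```

```bash
python3 -m creep '[{"grip":0.3,"offset":[0,0,0.007],"rotation":[0,0,0]},{"grip":0.3,"offset":[0,0,0],"rotation":[0,0,0]},{"grip":0.3,"offset":[0,0,0],"rotation":[0,0,0]},{"grip":0.3,"offset":[0,0,0],"rotation":[0,0,0]},{"grip":0.3,"offset":[0,0,0],"rotation":[0,0,0]}]' | egrep "ee_pos|^force"
python3 -m creep '[{"grip":0.6,"offset":[0,0,0],"rotation":[0,0,0]},{"grip":0.75,"offset":[0,0,0],"rotation":[0,0,0]},{"grip":0.75,"offset":[0,0,0],"rotation":[0,0,0]},{"grip":0.75,"offset":[0,0,0],"rotation":[0,0,0]},{"grip":0.75,"offset":[0,0,-0.04],"rotation":[0,0,0]}]' | egrep "ee_pos|^force"
python3 -m creep '[{"grip":0.75,"offset":[0,0,-0.08],"rotation":[0,0,0]},{"grip":0.75,"offset":[0,0,-0.12],"rotation":[0,0,0]},{"grip":0.75,"offset":[0,0,-0.12],"rotation":[0,0,0]},{"grip":0.75,"offset":[0,0,-0.12],"rotation":[0,0,0]},{"grip":0.75,"offset":[0,0,0],"rotation":[0,0,0]}]' | egrep "ee_pos|^force"
for i in 1 2; do python3 -m creep '[{"grip":0.75,"offset":[0,0,0],"rotation":[0,0,0.039]},{"grip":0.75,"offset":[0,0,0],"rotation":[0,0,0.039]},{"grip":0.75,"offset":[0,0,0],"rotation":[0,0,0.039]},{"grip":0.75,"offset":[0,0,0],"rotation":[0,0,0.039]},{"grip":0.75,"offset":[0,0,0],"rotation":[0,0,0.039]}]' | egrep "orient"; done
for i in 1 2; do python3 -m creep '[{"grip":0.75,"offset":[-0.14,-0.024,0],"rotation":[0,0,0]},{"grip":0.75,"offset":[-0.14,-0.024,0],"rotation":[0,0,0]},{"grip":0.75,"offset":[-0.14,-0.024,0],"rotation":[0,0,0]},{"grip":0.75,"offset":[-0.14,-0.024,0],"rotation":[0,0,0]},{"grip":0.75,"offset":[-0.14,-0.024,0],"rotation":[0,0,0]}]' | egrep "ee_pos"; done
python3 -m creep '[{"grip":0.75,"offset":[0,0,0],"rotation":[0,0,0]},{"grip":0.75,"offset":[0,0,0],"rotation":[0,0,0]},{"grip":0.75,"offset":[0,0,0],"rotation":[0,0,0]},{"grip":0.75,"offset":[0,0,0],"rotation":[0,0,0]},{"grip":0.75,"offset":[0,0,0],"rotation":[0,0,0]}]'
python3 -c "
from h import *
print(go([.499,.0095,.222]))"
```

```text
ee_pos: [0.5126, 0.3648, 0.2199]
force: [-1.1, -2.3, 6.0]
ee_pos: [0.5117, 0.3635, 0.2263]
force: [-0.1, -0.1, 0.0]
ee_pos: [0.5126, 0.3663, 0.345]
force: [0.6, 1.0, 1.5]
orientation: [[-0.677, 0.736, 0.0], [0.736, 0.677, 0.0], [-0.0, 0.0, -1.0]]
orientation: [[-0.131, 0.991, 0.0], [0.991, 0.131, 0.0], [0.0, 0.0, -1.0]]
ee_pos: [0.5057, 0.1856, 0.338]
ee_pos: [0.4998, 0.008, 0.3383]
time: 45.27
ee_pos: [0.5003, 0.0111, 0.3381]
orientation: [[-0.139, 0.99, 0.0], [0.99, 0.139, 0.0], [0.0, 0.0, -1.0]]
force: [-0.1, 0.0, -0.4]
gripper_width: 0.0641
finger_force: 0.0
[-0.0057 -0.0063  0.4642]
```

```bash
python3 -m creep '[{"grip":0.75,"offset":[-0.0057,-0.006,0.12],"rotation":[0,0,0]},{"grip":0.75,"offset":[0,0,0.12],"rotation":[0,0,0]},{"grip":0.75,"offset":[0,0,0.12],"rotation":[0,0,0]},{"grip":0.75,"offset":[0,0,0.1],"rotation":[0,0,0]},{"grip":0.75,"offset":[0,0,0],"rotation":[0,0,0]}]' | egrep "ee_pos|^force"
python3 -m creep '[{"grip":0.75,"offset":[0,0,0],"rotation":[0,0,0]},{"grip":0.3,"offset":[0,0,0],"rotation":[0,0,0]},{"grip":0.3,"offset":[0,0,0],"rotation":[0,0,0]},{"grip":0.3,"offset":[0,0,0],"rotation":[0,0,0]},{"grip":0.3,"offset":[0,0,0],"rotation":[0,0,0]}]' 30 | egrep "ee_pos|^force|width"
python3 -m creep '[{"grip":0.3,"offset":[0,0,-0.04],"rotation":[0,0,0]},{"grip":0.3,"offset":[0,0,-0.08],"rotation":[0,0,0]},{"grip":0.3,"offset":[0,0,-0.12],"rotation":[0,0,0]},{"grip":0.3,"offset":[0,0,-0.12],"rotation":[0,0,0]},{"grip":0.3,"offset":[0,0,-0.12],"rotation":[0,0,0]}]' | egrep "ee_pos|force|width"
for i in 1 2; do python3 -m creep '[{"grip":0.3,"offset":[0.1425,0.005,0],"rotation":[0,0,0]},{"grip":0.3,"offset":[0.1425,0.005,0],"rotation":[0,0,0]},{"grip":0.3,"offset":[0.1425,0.005,0],"rotation":[0,0,0]},{"grip":0.3,"offset":[0.1425,0.005,0],"rotation":[0,0,0]},{"grip":0.3,"offset":[0.1425,0.005,0],"rotation":[0,0,0]}]' | egrep "ee_pos"; done
for i in 1 2; do python3 -m creep '[{"grip":0.3,"offset":[0,0,0],"rotation":[0,0,-0.039]},{"grip":0.3,"offset":[0,0,0],"rotation":[0,0,-0.039]},{"grip":0.3,"offset":[0,0,0],"rotation":[0,0,-0.039]},{"grip":0.3,"offset":[0,0,0],"rotation":[0,0,-0.039]},{"grip":0.3,"offset":[0,0,0],"rotation":[0,0,-0.039]}]' | egrep "ee_pos|orient|width"; done
python3 -c "
from h import *
print(go([.4625,.364,.222]));snap('wrist','w15');tops('w15',.069)"
```

```text
ee_pos: [0.4965, 0.0087, 0.2185]
force: [-1.1, -0.2, 0.5]
ee_pos: [0.5001, 0.008, 0.2249]
force: [-0.9, 0.4, 6.9]
gripper_width: 0.0408
ee_pos: [0.4986, 0.008, 0.3448]
force: [1.4, -0.7, -1.8]
gripper_width: 0.041
finger_force: 31.8
ee_pos: [0.4804, 0.1864, 0.3439]
ee_pos: [0.4627, 0.3636, 0.3435]
ee_pos: [0.4629, 0.3622, 0.3436]
orientation: [[-0.686, 0.728, 0.001], [0.728, 0.686, -0.001], [-0.001, -0.0, -1.0]]
gripper_width: 0.041
ee_pos: [0.4631, 0.3618, 0.3435]
orientation: [[-0.979, 0.202, 0.0], [0.202, 0.979, -0.001], [-0.001, -0.001, -1.0]]
gripper_width: 0.0406
[0.0045 0.0082 0.4861]
top (-1.3, 299.1) [0.4958 0.0666] diam [0.0322 0.0414]
top (322.2, 269.9) [0.5257 0.3478] diam [0.0796 0.0829]
```

```bash
python3 -m creep '[{"grip":0.3,"offset":[0.005,0.006,0.1],"rotation":[0,0,0]},{"grip":0.3,"offset":[0,0,0.12],"rotation":[0,0,0]},{"grip":0.3,"offset":[0,0,0.12],"rotation":[0,0,0]},{"grip":0.3,"offset":[0,0,0.08],"rotation":[0,0,0]},{"grip":0.3,"offset":[0,0,0.04],"rotation":[0,0,0]}]' | egrep "ee_pos|^force"
python3 -m creep '[{"grip":0.3,"offset":[0,0,0.012],"rotation":[0,0,0]},{"grip":0.3,"offset":[0,0,0.012],"rotation":[0,0,0]},{"grip":0.3,"offset":[0,0,0.006],"rotation":[0,0,0]},{"grip":0.3,"offset":[0,0,0],"rotation":[0,0,0]},{"grip":0.3,"offset":[0,0,0],"rotation":[0,0,0]}]' | egrep "ee_pos|^force"
```

```text
ee_pos: [0.4617, 0.3626, 0.2254]
force: [0.0, -0.2, -1.4]
ee_pos: [0.4625, 0.3645, 0.2221]
force: [0.1, -1.6, 5.0]
```

```bash
python3 -m creep '[{"grip":0.6,"offset":[0,0,0],"rotation":[0,0,0]},{"grip":0.75,"offset":[0,0,0],"rotation":[0,0,0]},{"grip":0.75,"offset":[0,0,0],"rotation":[0,0,0]},{"grip":0.75,"offset":[0,0,0],"rotation":[0,0,0]},{"grip":0.75,"offset":[0,0,-0.04],"rotation":[0,0,0]}]' | egrep "ee_pos|^force"
python3 -m creep '[{"grip":0.75,"offset":[0,0,-0.08],"rotation":[0,0,0]},{"grip":0.75,"offset":[0,0,-0.12],"rotation":[0,0,0]},{"grip":0.75,"offset":[0,0,-0.12],"rotation":[0,0,0]},{"grip":0.75,"offset":[0,0,-0.12],"rotation":[0,0,0]},{"grip":0.75,"offset":[0,0,0],"rotation":[0,0,0]}]' | egrep "ee_pos|^force"
for i in 1 2; do python3 -m creep '[{"grip":0.75,"offset":[0,0,0],"rotation":[0,0,0.039]},{"grip":0.75,"offset":[0,0,0],"rotation":[0,0,0.039]},{"grip":0.75,"offset":[0,0,0],"rotation":[0,0,0.039]},{"grip":0.75,"offset":[0,0,0],"rotation":[0,0,0.039]},{"grip":0.75,"offset":[0,0,0],"rotation":[0,0,0.039]}]' | egrep "orient"; done
for i in 1 2; do python3 -m creep '[{"grip":0.75,"offset":[-0.119,-0.005,0],"rotation":[0,0,0]},{"grip":0.75,"offset":[-0.119,-0.005,0],"rotation":[0,0,0]},{"grip":0.75,"offset":[-0.119,-0.005,0],"rotation":[0,0,0]},{"grip":0.75,"offset":[-0.119,-0.005,0],"rotation":[0,0,0]},{"grip":0.75,"offset":[-0.119,-0.005,0],"rotation":[0,0,0]}]' | egrep "ee_pos"; done
python3 -m creep '[{"grip":0.75,"offset":[0,0,0],"rotation":[0,0,0]},{"grip":0.75,"offset":[0,0,0],"rotation":[0,0,0]},{"grip":0.75,"offset":[0,0,0],"rotation":[0,0,0]},{"grip":0.75,"offset":[0,0,0],"rotation":[0,0,0]},{"grip":0.75,"offset":[0,0,0],"rotation":[0,0,0]}]'
python3 -c "
from h import *
print(go([.4905,.067,.222]))
c,im=snap('top','t5');tops('t5',.069)"
```

```text
ee_pos: [0.4616, 0.3634, 0.2291]
force: [-1.3, -0.0, 0.7]
ee_pos: [0.4624, 0.3663, 0.3471]
force: [0.2, 0.3, 0.3]
orientation: [[-0.677, 0.736, 0.0], [0.736, 0.677, 0.0], [-0.0, 0.0, -1.0]]
orientation: [[-0.131, 0.991, 0.0], [0.991, 0.131, 0.0], [0.0, 0.0, -1.0]]
ee_pos: [0.4758, 0.2149, 0.3405]
ee_pos: [0.4899, 0.0666, 0.3408]
time: 51.98
ee_pos: [0.4899, 0.0693, 0.3405]
orientation: [[-0.139, 0.99, 0.0], [0.99, 0.139, 0.0], [0.0, 0.0, -1.0]]
force: [0.1, -1.2, -0.7]
gripper_width: 0.0642
finger_force: 0.0
[-0.0094  0.0009  0.4742]
top (615.1, 282.6) [ 0.3591 -0.939 ] diam [0.0755 0.0832]
```

```bash
python3 -m creep '[{"grip":0.75,"offset":[-0.009,0.001,0.12],"rotation":[0,0,0]},{"grip":0.75,"offset":[0,0,0.12],"rotation":[0,0,0]},{"grip":0.75,"offset":[0,0,0.12],"rotation":[0,0,0]},{"grip":0.75,"offset":[0,0,0.11],"rotation":[0,0,0]},{"grip":0.75,"offset":[0,0,0],"rotation":[0,0,0]}]' | egrep "ee_pos|^force"
python3 -m creep '[{"grip":0.75,"offset":[0,0,0],"rotation":[0,0,0]},{"grip":0.3,"offset":[0,0,0],"rotation":[0,0,0]},{"grip":0.3,"offset":[0,0,0],"rotation":[0,0,0]},{"grip":0.3,"offset":[0,0,0],"rotation":[0,0,0]},{"grip":0.3,"offset":[0,0,0],"rotation":[0,0,0]}]' 30 | egrep "ee_pos|^force|width"
python3 -m creep '[{"grip":0.3,"offset":[0,0,-0.04],"rotation":[0,0,0]},{"grip":0.3,"offset":[0,0,-0.08],"rotation":[0,0,0]},{"grip":0.3,"offset":[0,0,-0.12],"rotation":[0,0,0]},{"grip":0.3,"offset":[0,0,-0.12],"rotation":[0,0,0]},{"grip":0.3,"offset":[0,0,-0.12],"rotation":[0,0,0]}]' | egrep "ee_pos|force|width"
for i in 1 2; do python3 -m creep '[{"grip":0.3,"offset":[0.122,-0.0144,0],"rotation":[0,0,0]},{"grip":0.3,"offset":[0.122,-0.0144,0],"rotation":[0,0,0]},{"grip":0.3,"offset":[0.122,-0.0144,0],"rotation":[0,0,0]},{"grip":0.3,"offset":[0.122,-0.0144,0],"rotation":[0,0,0]},{"grip":0.3,"offset":[0.122,-0.0144,0],"rotation":[0,0,0]}]' | egrep "ee_pos"; done
for i in 1 2; do python3 -m creep '[{"grip":0.3,"offset":[0,0,0],"rotation":[0,0,-0.039]},{"grip":0.3,"offset":[0,0,0],"rotation":[0,0,-0.039]},{"grip":0.3,"offset":[0,0,0],"rotation":[0,0,-0.039]},{"grip":0.3,"offset":[0,0,0],"rotation":[0,0,-0.039]},{"grip":0.3,"offset":[0,0,0],"rotation":[0,0,-0.039]}]' | egrep "ee_pos|orient|width"; done
python3 -c "
from h import *
print(go([.413,.364,.2235]))"
```

```text
ee_pos: [0.488, 0.0656, 0.2183]
force: [-1.2, -0.2, -1.3]
ee_pos: [0.4916, 0.066, 0.225]
force: [-0.8, 0.5, 7.7]
gripper_width: 0.0407
ee_pos: [0.4903, 0.0658, 0.3449]
force: [0.5, 0.2, -1.6]
gripper_width: 0.0408
finger_force: 30.9
ee_pos: [0.4514, 0.2153, 0.344]
ee_pos: [0.4131, 0.3638, 0.3439]
ee_pos: [0.4135, 0.3627, 0.3439]
orientation: [[-0.685, 0.728, 0.001], [0.728, 0.685, -0.0], [-0.001, 0.001, -1.0]]
gripper_width: 0.0409
ee_pos: [0.4137, 0.3624, 0.3438]
orientation: [[-0.979, 0.202, 0.001], [0.202, 0.979, -0.0], [-0.001, -0.0, -1.0]]
gripper_width: 0.0407
[0.0045 0.0058 0.481 ]
```

```bash
python3 -m creep '[{"grip":0.3,"offset":[0.003,0.006,0.1],"rotation":[0,0,0]},{"grip":0.3,"offset":[0,0,0.12],"rotation":[0,0,0]},{"grip":0.3,"offset":[0,0,0.12],"rotation":[0,0,0]},{"grip":0.3,"offset":[0,0,0.08],"rotation":[0,0,0]},{"grip":0.3,"offset":[0,0,0.04],"rotation":[0,0,0]}]' | egrep "ee_pos|^force"
python3 -m creep '[{"grip":0.3,"offset":[0,0,0.012],"rotation":[0,0,0]},{"grip":0.3,"offset":[0,0,0.012],"rotation":[0,0,0]},{"grip":0.3,"offset":[0,0,0.006],"rotation":[0,0,0]},{"grip":0.3,"offset":[0,0,0],"rotation":[0,0,0]},{"grip":0.3,"offset":[0,0,0],"rotation":[0,0,0]}]' | egrep "ee_pos|^force"
```

```text
ee_pos: [0.4129, 0.363, 0.226]
force: [-0.6, 0.5, -0.9]
ee_pos: [0.4136, 0.3649, 0.2221]
force: [-0.5, -1.8, 4.2]
```

Contact. I'll release, rise, back off to the side and check.

```bash
python3 -m creep '[{"grip":0.6,"offset":[0,0,0],"rotation":[0,0,0]},{"grip":0.75,"offset":[0,0,0],"rotation":[0,0,0]},{"grip":0.75,"offset":[0,0,0],"rotation":[0,0,0]},{"grip":0.75,"offset":[0,0,0],"rotation":[0,0,0]},{"grip":0.75,"offset":[0,0,-0.04],"rotation":[0,0,0]}]' | egrep "ee_pos|^force"
python3 -m creep '[{"grip":0.75,"offset":[0,0,-0.08],"rotation":[0,0,0]},{"grip":0.75,"offset":[0,0,-0.12],"rotation":[0,0,0]},{"grip":0.75,"offset":[0,0,-0.12],"rotation":[0,0,0]},{"grip":0.75,"offset":[0,0,-0.12],"rotation":[0,0,0]},{"grip":0.75,"offset":[0,0,-0.12],"rotation":[0,0,0]}]' | egrep "ee_pos|^force"
python3 -m creep '[{"grip":0.75,"offset":[-0.12,0,0],"rotation":[0,0,0]},{"grip":0.75,"offset":[-0.12,0,0],"rotation":[0,0,0]},{"grip":0.75,"offset":[-0.12,0,0],"rotation":[0,0,0]},{"grip":0.75,"offset":[0,0,0],"rotation":[0,0,0]},{"grip":0.75,"offset":[0,0,0],"rotation":[0,0,0]}]' | egrep "ee_pos|^force"
python3 -c "
from h import *
snap('wrist','w16');snap('scene','s5');w=cv2.imread('pics/w16.png');t=cv2.imread('pics/s5.png')[120:320,140:510];o=np.zeros((600,740,3),np.uint8);o[:400]=cv2.resize(t,(740,400));o[400:,:320]=cv2.resize(w,(320,200));cv2.imwrite('pics/m4.png',o);tops('w16',.069)"
```

```text
ee_pos: [0.4126, 0.3636, 0.2292]
force: [0.2, -0.3, 0.2]
ee_pos: [0.4127, 0.3645, 0.3724]
force: [0.3, 0.4, 0.3]
ee_pos: [0.5028, 0.3446, 0.3705]
force: [0.4, 0.6, 0.3]
top (346.2, 196.7) [0.5133 0.3628] diam [0.0394 0.041 ]
top (333.6, 135.4) [0.4598 0.3628] diam [0.0394 0.0396]
top (323.3, 74.2) [0.4119 0.3644] diam [0.0396 0.0401]
```

View pics/m4.png

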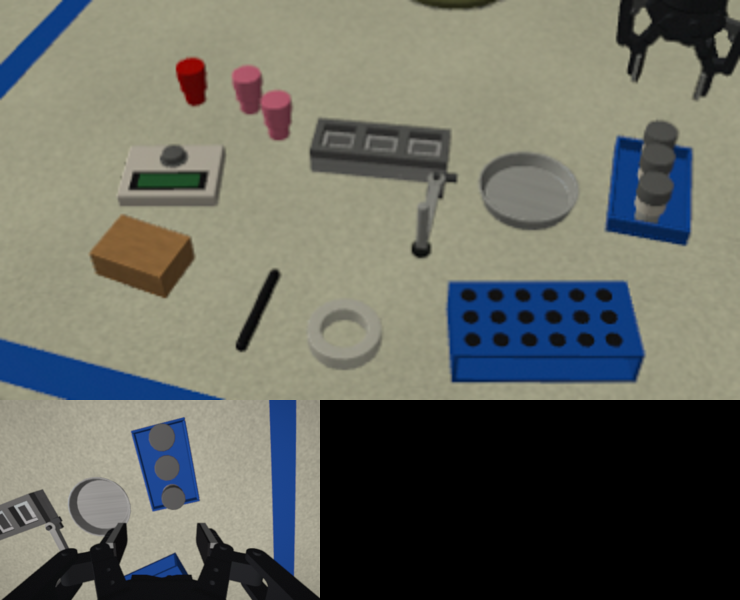

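All three pots stand in the tray, the gauge and dish are empty, the brace is out, and the other objects are where they were. Handing in.

```bash
python3 -c "
from workcell import *
print(job_done())"
```

```text
the job is handed in; nothing more can be done
None
```

I've handed the job in: the brace is out in its detent, and all three pots were in the gauge when I pressed the key to its click, about 4 mm by my reading, and let it back up; all three went fully down in their pockets, so all stand in the rectangular tray and the round dish is empty.

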